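Load filter cassettes into the clamp holder

ROBOT

A 7-joint arm with a two-finger parallel gripper is mounted at the origin on the work surface. World frame = base frame: x ahead of the robot, y to its left, z up, the work surface at z = 0. Lengths are in m, angles in degrees, forces in N, time in s.
With the tool pointing down it reaches from about 0.425 to 0.95 m from the base axis. Payload 4.7 kg.
Tool frame: the origin (TCP) lies on the centre line of the jaws, within the pads' length; the fingertips stand 22 mm ahead of it and the grasp point (between the pads) lies 3 mm ahead of it; z points along the fingers, y is the line along which they close (so a half turn about z gives the same grasp; the last joint's range is limited). The gripper opens to 85 mm and grips with 20 to 120 N. Pads are 22 mm wide; open, the fingers measure 114 mm over their backs; the gripper's body (76 mm by 85 mm) begins 54 mm behind the grasp point. The pads swing forward as they close: fully open they stand 13 mm farther back than shut.
Start: joints at [65.094, 26.849, -2.785, 87.806, 1.381, 65.374, -4.715], TCP at [0.267, -0.62, 0.253] pointing down, gripper open.
Joint ranges: [-148.3, 148.3], [-19.14, 114.17], [-79.39, 73.82], [5.75, 140.21], [-59.74, 239.74], [12.07, 113.84], [-152.46, 152.46]. Speed limits (degrees/s): [147.25, 147.25, 180, 180, 180, 180, 180].

INTERFACE

Orientations are given as [roll, pitch, yaw] about the fixed x, y, z axes, in that order (R = Rz(yaw) Ry(pitch) Rx(roll)).
In Python, from station import robot gives the robot as it stands.
- The arm moves only by the shell command python3 -m crank 'ROWS'. ROWS is a JSON object of lists of equal length, an entry for each row: "offset": the shift along the tool's x, y, z in mm, a list of three; "rot": the turn, a rotation vector about the tool's x, y, z in degrees, a list of three; "jaw": the finger opening in mm, from 0 to 85.4. A call has 1 to 5 rows; each row is the pose to reach, as a shift and turn from the pose commanded when the call began, along the tool's axes at that moment; what a row does not reach only later rows make up. A row lasts 1/10 s, in which the tool goes at most 50 mm and 8.59 degrees, less where a joint would pass 70% of its speed; a pose out of reach is approached as far as the arm can. A call with a gripper value outside its range is refused whole. The fingers move at their own pace and stop on an object; the grip force is fixed at half the most. Time passes only in rows, so rows that repeat a pose let the fingers close. It gives the time, the measured TCP pose, the force, the opening and the grip force at its end, in the units of the state.
- robot.get_state(): the state, without advancing time (a new reading comes with each control period).
- robot.read_camera(name): name is "scene" or "side" or "wrist"; returns a dict with "img" (400x640x3 uint8, red, green, blue), "range_z" (400x640 float32, m along the optical axis (not along the pixel's ray), 0 where there is no reading), "fx", "fy", "cx", "cy" (pixels), "D" ([k1, k2, p1, p2, k3] as OpenCV has them; the pictures are not rectified), "R" (3x3) and "t" (3): a world point X has camera coordinates R X + t. Camera axes: x right, y down, z forward; pixel columns grow to the right and rows downward; lengths in m; the calibration is good to about 2 mm. A picture is of the moment at which its call begins.
- robot.sign_off(): hands the job in; it is judged then, once.
Trained networks look in a picture, given as the dict that the camera call returned (one of the last four; its "shot" number tells which), for a name from the list of things; names that differ only in an ending like _2 or _b are one class to them, and where a whole thing is asked for, a point or a joint stands for the part that bears it (a point fixed in the world has none). Each returns a list of dicts, best first, with "p" (0 to 1); they miss things now and then, are a little off and sometimes report something else, mostly with a low value. They report only what shows in the picture. A call takes as long as a camera call. They do not tell look-alikes from the thing itself.
- robot.look_for(label, picture): "position" ([x, y, z] in m, in the coordinates of the camera as it stood for that picture, good to about 4 mm: the middle of the surface that is visible of it).
- robot.mark_of(label, picture): "position" ([x, y, z] in m, in the coordinates of the camera as it stood for that picture, good to about 4 mm: a listed point, or the origin of a listed thing).
The state is a dict: "time": time; "joint_pos": joint angles; "qvel": joint speeds; "joint_torque": joint torques, N m; "position": TCP position; "eef_rot": TCP orientation; "force": force on the tool from outside, world axes, zero at the start; "wrist_torque": the same for the moment, N m; "finger_gap": finger opening in m; "finger_force": force on a finger pad.
Only numpy, scipy, OpenCV 4.12 (cv2) and the standard library are available. Lean on these libraries where they do the work, as an engineer would, in place of code of your own. Each camera call takes 0.05 s, during which the arm holds its last target. There are 200 camera calls.

TASK

Swing the red clamp yoke of the cassette holder fully back open, lift the pressure plate off the two pins and set it down on the blue parking pad. Thread every filter cassette on the bench over both pins, one on another, flat on the bed, then put the pressure plate back over the pins on top of them and swing the yoke over again so that its pad rests on the plate. Leave the racks, the bottle and the tube stand where they are.

Things in the scene. Friction and masses are not known exactly. Their poses are not given: they have to be found in the camera images.
- holder: fixed holder: steel foot 6 mm thick (own x -105 to 195, y +-55 mm); white bed 140 x 48 mm about the origin, its top 30 mm above the bench; origin at bench level midway between the pins, own x from pin a to pin b and on to the yoke hinge, z up. Two steel pins, 10 mm diameter, at x = -48 and +48 mm, stand 58 mm above the bed, the last 12 mm tapered. Grey cheeks 104 mm high at x = 125 mm, y +-30 mm
- pin_a_tip (a point): tip of the pin at holder x = -48 mm, 88 mm above the bench
- pin_b_tip (a point): tip of the pin at holder x = +48 mm (hinge end), 88 mm above the bench
- yoke (a joint): red clamp yoke (toggle clamp arm) on a hinge along the holder's y; rad: 0 = arms level, growing as the handle end rises and swings away from the pins; range -0.45 to 1.75 (open stop). Heavy (0.6 N m at level), damped, no lock: past about 1.35 its weight takes it to the open stop, below that its weight brings it down on whatever lies under the pad and presses there
- yoke_hinge (a point): hinge axis of the yoke: holder x = +125 mm, y = 0, 90 mm above the bench
- yoke_handle (a point): middle of the yoke's black cross bar (handle), 14 mm diameter, 68 mm free between its posts, always parallel to holder y; with the yoke at 0 rad it is 125 mm from the hinge axis toward the pins (holder -x) and 68 mm above it; it circles the hinge with the yoke and can turn between gripping fingers
- yoke_pad (a point): axis of the yoke's black pressure pad (round bar, radius 10 mm, 40 mm long, parallel to holder y); at 0 rad 125 mm from the hinge axis toward the pins, level with it. Resting on the plate it is 10 mm above the plate's top face
- plate: aluminium pressure plate 130 x 56 x 12 mm, a red disc in the middle of its top (keep it up); origin at the centre of its underside, own x along the 130 mm, z up; 14 mm through holes at own x = -48 and +48 mm, y = 0; 0.25 kg; either end first. Starts on the pins, flat on the bed, under the closed yoke; grip it across the 56 mm
- pad: fixed blue parking pad on the bench, 150 x 80 x 2 mm; origin at the centre of its underside, own x along the 150 mm
- cassette1: filter cassette: white slab 130 x 56 x 10 mm with an orange window; origin at the centre of its underside, own x along the 130 mm, z up; 14 mm through holes at own x = -48 and +48 mm, y = 0. Any end or face may go first, in any order. Lies flat on the bench; 0.12 kg; grip it across the 56 mm. All alike; absent ones read None
- cassette2: filter cassette: white slab 130 x 56 x 10 mm with an orange window; origin at the centre of its underside, own x along the 130 mm, z up; 14 mm through holes at own x = -48 and +48 mm, y = 0. Any end or face may go first, in any order. Lies flat on the bench; 0.12 kg; grip it across the 56 mm. All alike; absent ones read None
- cassette3: filter cassette: white slab 130 x 56 x 10 mm with an orange window; origin at the centre of its underside, own x along the 130 mm, z up; 14 mm through holes at own x = -48 and +48 mm, y = 0. Any end or face may go first, in any order. Lies flat on the bench; 0.12 kg; grip it across the 56 mm. All alike; absent ones read None
- cassette4: filter cassette: white slab 130 x 56 x 10 mm with an orange window; origin at the centre of its underside, own x along the 130 mm, z up; 14 mm through holes at own x = -48 and +48 mm, y = 0. Any end or face may go first, in any order. Lies flat on the bench; 0.12 kg; grip it across the 56 mm. All alike; absent ones read None
- pink_rack: bystander: pink microtube rack 85 x 125 x 32 mm; origin at the centre of its underside
- yellow_rack: bystander: yellow microtube rack 85 x 125 x 32 mm; origin at the centre of its underside
- buffer_bottle: bystander: upright bottle with blue cap, 66 mm diameter, 150 mm high; origin at the centre of its underside
- tube_stand: bystander: white two-tier stand with capped tubes, 90 x 200 mm, 140 mm high; origin at the centre of its underside
There are look-alikes about, which are no part of the job. Leave any black look-alike of the cassette2 alone.

How it is judged:
By the outcome, as a careful person would: the job done as asked, in the order asked, and still so for the second after the job is handed in, with the robot touching nothing.
Of cassette1, cassette2, cassette3, cassette4 only 2 to 4 are there at a start; the rules pass over those that are not, and their reading is None.
At some moment in a run one of cassette1, cassette2, cassette3, cassette4 may be knocked a few centimetres aside while the robot is not near it.
Once in a run the grip may slacken for a moment while it holds something.
It also fails if it takes over 210 s, if anything falls off the work surface, if the arm or the gripper's body presses on something with over 40 N, if the wrist force passes 120 N, or if a joint passes its speed limit or range.

## Working session

There is one attempt and no reset: what is moved stays moved. The work goes in short steps, Python scripts to look and compute and a shell command to move; the robot and the scene stay as the last step left them, time stands still between calls to the robot, and variables do not carry over. Pictures are saved under pics/ and viewed, at most 14 in all, crops included, and the job is handed in when it is done.

```bash
ls; mkdir -p pics
cat > h.py <<'E'
from station import robot
import numpy as np, cv2
from scipy.spatial.transform import Rotation as Ro
def cam(n): return robot.read_camera(n)
def w(p,c): return np.array(c["R"]).T@(np.array(p)-np.array(c["t"]))
def save(c,n,crop=None,s=1):
    im=c["img"][:,:,::-1]
    if crop: im=im[crop[1]:crop[3],crop[0]:crop[2]]
    cv2.imwrite("pics/"+n,cv2.resize(im,None,fx=s,fy=s,interpolation=cv2.INTER_CUBIC))
def px(X,c):
    p,_=cv2.projectPoints(np.array(X,float).reshape(-1,1,3),cv2.Rodrigues(np.array(c["R"]))[0],np.array(c["t"],float),K(c),np.array(c["D"],float)); return p.reshape(-1,2)
def K(c): return np.array([[c["fx"],0,c["cx"]],[0,c["fy"],c["cy"]],[0,0,1.]])
def cloud(c):
    h,wd=c["range_z"].shape
    u,v=np.meshgrid(np.arange(wd),np.arange(h))
    n=cv2.undistortPoints(np.stack([u,v],-1).reshape(-1,1,2).astype(float),K(c),np.array(c["D"],float)).reshape(h,wd,2)
    z=c["range_z"]; P=np.dstack([n*z[...,None],z]); 
    X=(P-np.array(c["t"]))@np.array(c["R"]); X[z==0]=np.nan; return X
def tcp():
    s=robot.get_state(); return np.array(s["position"]),Ro.from_euler("xyz",s["eef_rot"],degrees=True).as_matrix()
E
python3 - <<'E'
from h import *
for n in ("scene","side"):
    c=cam(n); save(c,n+"0.png")
    for l in ["pin_a_tip","pin_b_tip","yoke_hinge","yoke_handle","plate","pad","cassette1","pink_rack","yellow_rack","buffer_bottle","tube_stand"]:
        for d in robot.mark_of(l,c)[:6]:
            if d["p"]>.2:
                X=w(d["position"],c); print(n,l,round(d["p"],2),X.round(3),px(X,c).round()[0])
s=robot.get_state();print(s)
E
```

```text
pics
scene pin_a_tip 0.87 [0.469 0.096 0.088] [315. 179.]
scene pin_a_tip 0.35 [0.455 0.186 0.089] [327. 159.]
scene pin_b_tip 0.62 [0.451 0.193 0.089] [327. 157.]
scene yoke_hinge 0.56 [0.441 0.265 0.091] [336. 142.]
scene yoke_handle 0.62 [0.462 0.132 0.118] [319. 164.]
scene plate 0.38 [0.707 0.28  0.004] [412. 190.]
scene pad 0.94 [ 0.683  0.044 -0.001] [368. 240.]
scene cassette1 0.92 [ 0.287 -0.312  0.003] [182. 267.]
scene cassette1 0.84 [ 0.448 -0.071 -0.001] [279. 234.]
scene cassette1 0.83 [ 0.59  -0.282  0.001] [277. 311.]
scene cassette1 0.76 [ 0.446 -0.264  0.002] [238. 281.]
scene cassette1 0.67 [ 0.775 -0.123 -0.001] [369. 298.]
scene yellow_rack 0.62 [0.706 0.279 0.002] [411. 191.]
scene buffer_bottle 0.9 [ 0.514 -0.463  0.004] [211. 351.]
scene tube_stand 0.94 [ 0.621  0.448 -0.003] [409. 149.]
side pin_a_tip 0.79 [0.465 0.093 0.084] [323. 243.]
side pin_a_tip 0.51 [0.458 0.15  0.055] [318. 266.]
side pin_b_tip 0.58 [0.453 0.186 0.088] [315. 268.]
side yoke_hinge 0.56 [0.438 0.269 0.092] [308. 293.]
side yoke_handle 0.84 [0.458 0.133 0.116] [321. 245.]
side yoke_hand
[... 644 characters left out ...]
: 1.2, 'joint_pos': array([65.09303633, 26.8487358 , -2.78559726, 87.80477002,  1.38034619,
       65.37460339, -4.71480384]), 'qvel': array([ 0.00924456, -0.10822374, -0.06319348, -0.06193215,  0.03145294,
       -0.03804881, -0.06506314]), 'joint_torque': array([-8.57835839e-04, -5.10183835e+01, -4.66127484e-02, -2.38015956e+01,
        1.10791324e-02,  9.34774835e-04,  1.96732358e-06]), 'position': array([ 0.26652664, -0.62017695,  0.25334318]), 'eef_rot': array([ 1.79994748e+02, -3.28617024e-03,  2.32530145e+01]), 'force': array([ 0.5796683 , -0.03487032, -0.34116685]), 'wrist_torque': array([ 0.03328728, -0.00034554,  0.00019894]), 'finger_force': 0.0, 'finger_gap': 0.08571564930318365}
```

View pics/scene0.png

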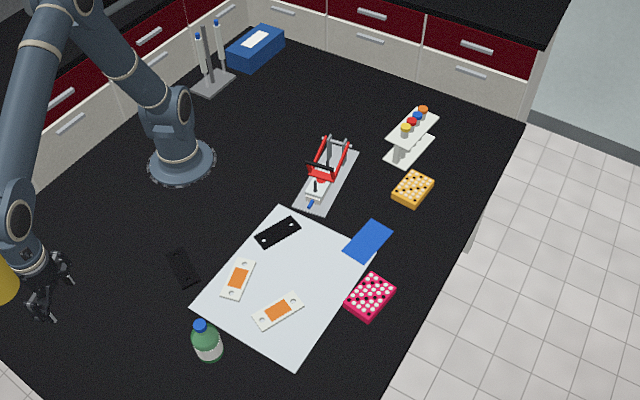

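View pics/side0.png

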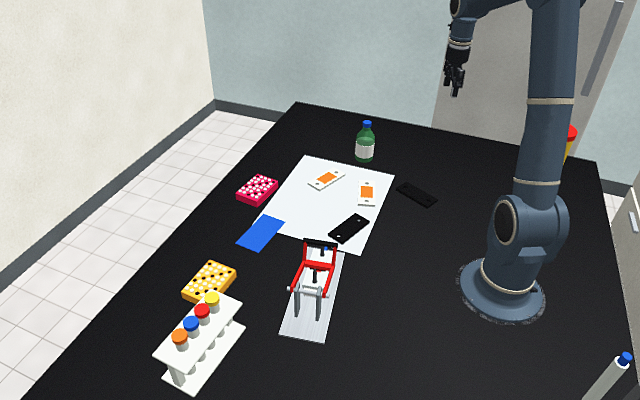

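Two white cassettes with orange windows are visible, at scene (238,280) and (277,311). The black slabs at (279,232) and (182,267) are look-alikes, so I'll leave them. The yoke at (325,160) is closed over the plate. I'll stop over the cassettes with the wrist camera on the way to the holder.

```bash
cat > to.py <<'E'
import sys
from h import *
a=[float(v) for v in sys.argv[1:]]
p,R=tcp()
G=Ro.from_euler("xyz",[180,0,a[3]],degrees=True).as_matrix()
print("at",p.round(4),robot.get_state()["eef_rot"].round(2),"off",(R.T@(np.array(a[:3])-p)*1000).round(1),"rot",Ro.from_matrix(R.T@G).as_rotvec(degrees=True).round(2), "gap",round(robot.get_state()["finger_gap"]*1000,1), "q",robot.get_state()["joint_pos"].round(0),"t",robot.get_state()["time"])
E
python3 to.py 0.5 -0.3 0.30 8.6
```

```text
at [ 0.2665 -0.6202  0.2533] [179.99  -0.    23.25] off [ 340.9 -202.   -46.7] rot [ 0.   -0.   14.65] gap 85.7 q [65. 27. -3. 88.  1. 65. -5.] t 1.2
```

```bash
python3 -m crank '{"offset":[[20,-12,-25],[60,-35,-47],[100,-60,-47],[140,-84,-47],[180,-108,-47]],"rot":[[0,0,0],[0,0,0],[0,0,0],[0,0,0],[0,0,0]],"jaw":[85,85,85,85,85]}'
python3 -m crank '{"offset":[[40,-24,0],[80,-48,0],[120,-72,0],[150,-88,0],[161,-94,0]],"rot":[[0,0,0],[0,0,0],[0,0,0],[0,0,0],[0,0,0]],"jaw":[85,85,85,85,85]}'
python3 - <<'E'
from h import *
c=cam("wrist"); save(c,"w1.png")
for d in robot.mark_of("cassette1",c): 
    X=w(d["position"],c);print(d["p"],X.round(4),px(X,c))
print(w([0,0,0],c))
E
python3 to.py 0.461 0.129 0.25 8.6
```

```text
time: 1.7
position: [0.3902, -0.4483, 0.3009]
eef_rot: [179.9, -0.0, 23.2]
force: [0.2, -0.1, 1.1]
finger_gap: 0.0848
finger_force: 0.0
time: 2.2
position: [0.5027, -0.2956, 0.3006]
eef_rot: [-180.0, -0.1, 23.6]
force: [0.9, 0.2, 1.0]
finger_gap: 0.0848
finger_force: 0.0
0.96 [ 0.5909 -0.2809  0.001 ] [[334.99276722  93.98335543]]
0.85 [ 0.2877 -0.314  -0.0009] [[271.27945682 297.64523668]]
0.7 [ 0.4439 -0.0682 -0.004 ] [[140.60156498 135.17772767]]
0.58 [ 0.4405 -0.2579  0.0022] [[273.01583028 194.39863249]]
[ 0.57205343 -0.26484869  0.42183037]
at [ 0.5012 -0.2983  0.3004] [-1.7999e+02 -3.0000e-02  2.3470e+01] off [ 133.3 -407.9   50.5] rot [-1.000e-02 -3.000e-02  1.487e+01] gap 85.2 q [ 36.  17. -12.  97.   4.  67. -43.] t 2.3
```

View pics/w1.png

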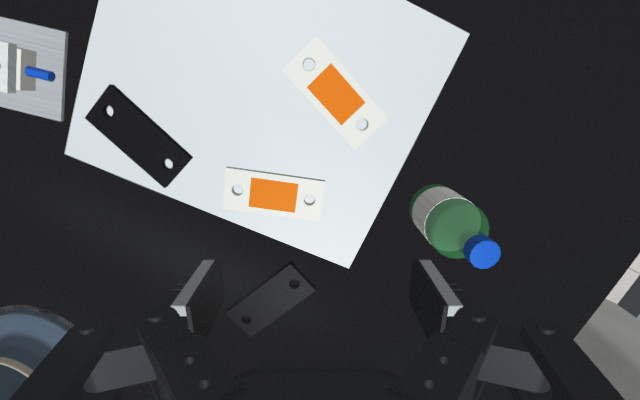

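The wrist picture shows the two white cassettes with orange windows at (336,94) and (273,195). The black one is at (139,135) and pin a is blue-tipped at (40,74). I'll measure the windows and then move to the handle.

```bash
cat >> h.py <<'E'
def onplane(uv,c,z):
    n=cv2.undistortPoints(np.array(uv,float).reshape(-1,1,2),K(c),np.array(c["D"],float)).reshape(-1,2)
    d=np.c_[n,np.ones(len(n))]@np.array(c["R"]); o=-np.array(c["R"]).T@np.array(c["t"])
    return o+d*((z-o[2])/d[:,2])[:,None]
def orange(c,z=0.01,amin=400):
    hsv=cv2.cvtColor(c["img"],cv2.COLOR_RGB2HSV)
    m=cv2.inRange(hsv,(8,150,120),(20,255,255)); out=[]
    for k in cv2.findContours(m,cv2.RETR_EXTERNAL,cv2.CHAIN_APPROX_NONE)[0]:
        if cv2.contourArea(k)<amin: continue
        X=onplane(k[:,0],c,z)[:,:2]; r=cv2.minAreaRect((X*1000).astype(np.float32))
        b=cv2.boxPoints(r); e=max(b[1]-b[0],b[2]-b[1],key=lambda v:np.hypot(*v))
        out.append((np.array(r[0]).round(1),np.round(r[1],1),round(np.degrees(np.arctan2(e[1],e[0]))%180,1)))
    return out
E
python3 - <<'E'
from h import *
c=cam("wrist")
for o in orange(c): print(o)
E
python3 -m crank '{"offset":[[15,-45,0],[30,-90,10],[45,-135,20],[60,-180,30],[75,-225,40]],"rot":[[0,0,3],[0,0,6],[0,0,9],[0,0,12],[0,0,14.8]],"jaw":[85,85,85,85,85]}'
python3 to.py 0.461 0.129 0.25 8.6
```

```text
(array([ 441.7, -258.5]), array([39.3, 61. ]), np.float32(105.5))
(array([ 590.1, -282.2]), array([60.8, 39. ]), np.float32(67.4))
time: 2.85
position: [0.4793, -0.065, 0.2601]
eef_rot: [179.9, -0.0, 8.0]
force: [0.8, 0.5, -0.7]
finger_gap: 0.0855
finger_force: 0.0
at [ 0.4793 -0.065   0.2601] [ 1.7992e+02 -1.0000e-02  8.0200e+00] off [   9.  -194.7    9.9] rot [ 0.08 -0.01 -0.58] gap 85.5 q [ 19.  10. -18. 112.   4.  59. -83.] t 2.85
```

```bash
python3 -m crank '{"offset":[[2,-45,0],[4,-90,0],[6,-135,0],[8,-180,0],[9,-195,0]],"rot":[[0,0,0],[0,0,0],[0,0,0],[0,0,0],[0,0,0]],"jaw":[85,85,85,85,85]}'
python3 - <<'E'
from h import *
c=cam("wrist"); save(c,"w2.png")
for l in ["pin_a_tip","pin_b_tip","yoke_hinge","yoke_handle","plate"]:
    for d in robot.mark_of(l,c)[:2]:
        X=w(d["position"],c);print(l,round(d["p"],2),X.round(4),px(X,c).round())
E
python3 to.py 0.461 0.129 0.117 8.6
```

```text
time: 3.35
position: [0.4601, 0.1328, 0.2607]
eef_rot: [-179.9, -0.1, 8.6]
force: [-0.4, -0.7, -0.3]
finger_gap: 0.0849
finger_force: 0.0
pin_b_tip 0.8 [0.4575 0.1902 0.0893] [[256. 181.]]
yoke_hinge 0.76 [0.4384 0.2654 0.0917] [[174. 190.]]
yoke_handle 0.57 [0.464  0.1286 0.1186] [[323. 193.]]
at [0.461  0.1277 0.2601] [1.7993e+02 2.0000e-02 8.1800e+00] off [  0.2  -1.4 143.1] rot [ 0.07  0.02 -0.42] gap 84.6 q [   3.   10.  -27.  112.    5.   59. -108.] t 3.65
```

View pics/w2.png

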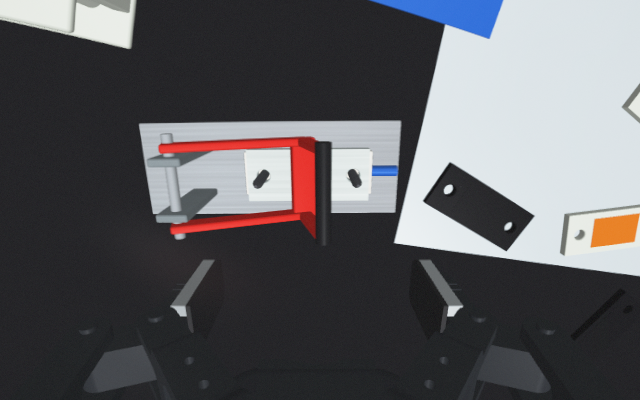

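The red yoke is closed, with the black bar at about (323,193), pins at (261,179) and (355,177), and the hinge at (174,190). I'll descend onto the bar and grip it.

```bash
python3 -m crank '{"offset":[[1,0,30],[1,0,60],[1,0,90],[1,0,120],[1,0,138]],"rot":[[0,0,0],[0,0,0],[0,0,-0.4],[0,0,-0.4],[0,0,-0.4]],"jaw":[60,50,50,45,45]}'
python3 -m crank '{"offset":[[0,0,2],[0,0,2],[0,0,2],[0,0,2],[0,0,2]],"rot":[[0,0,0],[0,0,0],[0,0,0],[0,0,0],[0,0,0]],"jaw":[30,20,5,0,0]}'
python3 -m crank '{"offset":[[0,0,0],[0,0,0],[0,0,0]],"rot":[[0,0,0],[0,0,0],[0,0,0]],"jaw":[0,0,0]}'
python3 - <<'E'
from h import *
p,R=tcp()
print(p,robot.get_state()["eef_rot"])
H=np.array([0.4395,0.2655,0.09]);u=np.array([.1504,-.9886,0]);z=np.array([0,0,1])
def P(t): return H+u*(.125*np.cos(t)-.068*np.sin(t))+z*(.068*np.cos(t)+.125*np.sin(t)+.003)
t0=-.309
for t in np.arange(-.309,1.55,.1): print(round(t,2),(R.T@(P(t)-P(t0))*1000).round(1))
E
```

```text
time: 4.15
position: [0.4608, 0.128, 0.1202]
eef_rot: [179.9, 0.2, 8.6]
force: [0.2, -0.4, 0.5]
finger_gap: 0.0449
finger_force: 0.0
time: 4.65
position: [0.4623, 0.1273, 0.121]
eef_rot: [179.8, -0.0, 8.7]
force: [1.9, -5.9, -3.0]
finger_gap: 0.0121
finger_force: 58.4
time: 4.95
position: [0.4623, 0.1273, 0.1211]
eef_rot: [179.8, -0.0, 8.7]
force: [1.9, -7.3, -3.0]
finger_gap: 0.0123
finger_force: 58.4
[0.4622571  0.12731361 0.12106342] [ 1.79758551e+02 -3.55742348e-02  8.70658973e+00]
-0.31 [0. 0. 0.]
-0.21 [  0.   -3.3 -13.8]
-0.11 [  0.   -8.  -27.3]
-0.01 [  0.  -14.  -40.2]
0.09 [  0.1 -21.2 -52.4]
0.19 [  0.1 -29.7 -63.9]
0.29 [  0.1 -39.2 -74.4]
0.39 [  0.1 -49.8 -84. ]
0.49 [  0.1 -61.2 -92.4]
0.59 [  0.1 -73.4 -99.7]
0.69 [   0.2  -86.3 -105.7]
0.79 [   0.2  -99.8 -110.4]
0.89 [   0.2 -113.6 -113.7]
0.99 [   0.2 -127.7 -115.6]
1.09 [   0.2 -141.9 -116.1]
1.19 [   0.2 -156.1 -115.2]
1.29 [   0.2 -170.1 -112.9]
1.39 [   0.2 -183.8 -109.2]
1.49 [   0.3 -197.1 -104.1]
```

```bash
python3 -m crank '{"offset":[[0,-3.3,-13.8],[0,-8,-27.3],[0,-14,-40.2],[0,-21.2,-52.4],[0,-29.7,-63.9]],"rot":[[0,0,0],[0,0,0],[0,0,0],[0,0,0],[0,0,0]],"jaw":[0,0,0,0,0]}'
python3 -m crank '{"offset":[[0,-9.5,-10.5],[0,-20.1,-20.1],[0,-31.5,-28.5],[0,-43.7,-35.8],[0,-56.6,-41.8]],"rot":[[0,0,0],[0,0,0],[0,0,0],[0,0,0],[0,0,0]],"jaw":[0,0,0,0,0]}'
python3 -m crank '{"offset":[[0,-13.5,-4.7],[0,-27.3,-8],[0,-41.4,-9.9],[0,-55.6,-10.4],[0,-69.8,-9.5]],"rot":[[0,0,0],[0,0,0],[0,0,0],[0,0,0],[0,0,0]],"jaw":[0,0,0,0,0]}'
python3 -m crank '{"offset":[[0,-14,2.3],[0,-27.7,6],[0,-41,11.1],[0,-47,14],[0,-47,14]],"rot":[[0,0,0],[0,0,0],[0,0,0],[0,0,0],[0,0,0]],"jaw":[0,0,0,0,0]}'
```

```text
time: 5.45
position: [0.4579, 0.155, 0.1851]
eef_rot: [179.6, -0.0, 8.7]
force: [3.6, -10.7, -1.8]
finger_gap: 0.0121
finger_force: 58.8
time: 5.95
position: [0.4498, 0.2068, 0.229]
eef_rot: [179.1, 0.1, 8.5]
force: [-5.0, -23.9, 24.9]
finger_gap: 0.0115
finger_force: 59.2
time: 6.45
position: [0.4378, 0.2828, 0.2386]
eef_rot: [179.7, -0.1, 8.8]
force: [-3.4, -4.6, 7.0]
finger_gap: 0.0114
finger_force: 64.5
time: 6.95
position: [0.4301, 0.3319, 0.2224]
eef_rot: [-180.0, -0.1, 8.9]
force: [-1.4, -1.5, 2.4]
finger_gap: 0.0121
finger_force: 64.1
```

```bash
python3 -m crank '{"offset":[[0,-8,4],[0,-18,10],[0,-21,12],[0,-21,12]],"rot":[[0,0,0],[0,0,0],[0,0,0],[0,0,0]],"jaw":[0,0,0,0]}'
python3 -m crank '{"offset":[[0,0,0],[0,0,0],[0,0,-20],[0,10,-60],[0,20,-100]],"rot":[[0,0,0],[0,0,0],[0,0,0],[0,0,0],[0,0,0]],"jaw":[40,50,60,60,60]}'
python3 - <<'E'
from h import *
c=cam("side")
for d in robot.mark_of("yoke_handle",c)[:2]:
    X=w(d["position"],c);print(round(d["p"],2),X.round(4))
E
python3 to.py 0.459 0.14 0.28 98.7
```

```text
time: 7.35
position: [0.4269, 0.3524, 0.2098]
eef_rot: [-180.0, -0.0, 8.9]
force: [-2.0, 0.3, 3.0]
finger_gap: 0.0116
finger_force: 62.4
time: 7.85
position: [0.4299, 0.332, 0.3102]
eef_rot: [-180.0, 0.1, 8.9]
force: [0.9, -0.1, -0.1]
finger_gap: 0.0601
finger_force: 0.0
0.94 [0.4243 0.3586 0.1994]
0.28 [0.4585 0.1422 0.0339]
at [0.4328 0.3334 0.3154] [-179.71   -0.61    8.68] off [ -3.7 195.3  34.3] rot [  0.25  -0.71 -90.01] gap 59.9 q [ -15.   14.  -32.  100.    8.   68. -131.] t 7.95
```

The yoke is open. Next I'll turn over the plate.

```bash
python3 -m crank '{"offset":[[0,20,0],[0,45,0],[0,70,0],[0,95,0],[0,115,0]],"rot":[[0,0,-8],[0,0,-16],[0,0,-24],[0,0,-32],[0,0,-40]],"jaw":[85,85,85,85,85]}'
python3 to.py 0.459 0.12 0.30 98.7
```

```text
time: 8.45
position: [0.448, 0.2171, 0.3091]
eef_rot: [180.0, -0.0, 49.1]
force: [0.6, -0.1, 0.2]
finger_gap: 0.085
finger_force: 0.0
at [0.448  0.2171 0.3091] [ 1.7998e+02 -1.0000e-02  4.9090e+01] off [-66.2  71.9   9.1] rot [ 2.000e-02  0.000e+00 -4.961e+01] gap 85.0 q [  0.  10. -35. 106.   6.  66. -78.] t 8.45
```

```bash
python3 -m crank '{"offset":[[-20,20,0],[-40,40,5],[-55,60,9],[-66,72,9],[-66,72,9]],"rot":[[0,0,-8],[0,0,-16],[0,0,-24],[0,0,-32],[0,0,-40]],"jaw":[85,85,85,85,85]}'
python3 -m crank '{"offset":[[-20,0,0],[-40,0,0],[-40,0,0]],"rot":[[0,0,-8],[0,0,-9.6],[0,0,-9.6]],"jaw":[85,85,85]}'
python3 - <<'E'
from h import *
c=cam("wrist"); save(c,"w3.png")
for l in ["pin_a_tip","pin_b_tip","yoke_hinge","plate"]:
    for d in robot.mark_of(l,c)[:2]:
        X=w(d["position"],c);print(l,round(d["p"],2),X.round(4),px(X,c).round())
X=cloud(c); v=X[(abs(X[...,2]-.042)<.004)&(abs(X[...,0]-.459)<.07)&(abs(X[...,1]-.142)<.1)]
r=cv2.minAreaRect((v[:,:2]*1000).astype(np.float32)); print(len(v),r,np.median(v,0))
np.save("w3.npy",X);
E
python3 to.py 0.459 0.142 0.06 98.7
```

```text
time: 8.95
position: [0.459, 0.1185, 0.2998]
eef_rot: [-180.0, 0.1, 88.9]
force: [-0.8, -0.0, -0.1]
finger_gap: 0.0851
finger_force: 0.0
time: 9.25
position: [0.4578, 0.0788, 0.2999]
eef_rot: [-180.0, 0.1, 98.1]
force: [-0.6, 0.5, -0.3]
finger_gap: 0.0851
finger_force: 0.0
pin_a_tip 0.75 [0.4627 0.0922 0.0891] [[323. 166.]]
pin_b_tip 0.59 [0.4575 0.1901 0.088 ] [[332.  66.]]
yoke_hinge 0.72 [0.7104 0.2762 0.0027] [[547.  33.]]
plate 0.89 [0.4529 0.1463 0.0347] [[320. 110.]]
plate 0.32 [ 0.4437 -0.2576  0.0036] [[278. 366.]]
5558 ((460.0325012207031, 142.42733764648438), (56.24712371826172, 129.9169158935547), 9.141115188598633) [0.459633   0.14703473 0.0424974 ]
at [0.4576 0.0828 0.3005] [ 1.7997e+02 -3.0000e-02  9.8530e+01] off [ 58.2  10.  240.6] rot [ 0.03 -0.03 -0.17] gap 84.7 q [ 17.   7. -35. 110.   4.  64. -11.] t 9.5
```

View pics/w3.png

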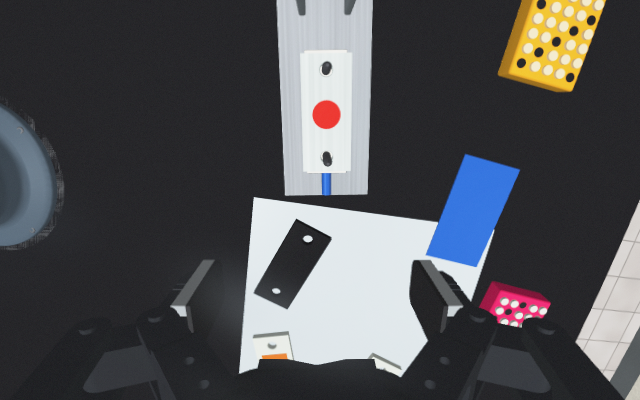

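The plate with its red disc is at (326,114). The pins show at (326,68) and (326,158), and the blue pad is at (473,210).

```bash
python3 - <<'E'
from h import *
X=np.load("w3.npy")
for y in (.095,.190):
    m=(X[...,2]>.055)&(X[...,2]<.1)&(abs(X[...,0]-.46)<.03)&(abs(X[...,1]-y)<.025); v=X[m]; print(len(v),v.mean(0).round(4),v.min(0).round(4),v.max(0).round(4))
c=cam("wrist"); hsv=cv2.cvtColor(c["img"],cv2.COLOR_RGB2HSV)
m=cv2.inRange(hsv,(100,150,100),(125,255,255)); k=max(cv2.findContours(m,0,2)[0],key=cv2.contourArea)
print(cv2.minAreaRect((onplane(k[:,0],c,.002)[:,:2]*1000).astype(np.float32)))
c=cam("side");hsv=cv2.cvtColor(c["img"],cv2.COLOR_RGB2HSV)
m=cv2.inRange(hsv,(100,150,100),(125,255,255)); k=max(cv2.findContours(m,0,2)[0],key=cv2.contourArea)
print(cv2.minAreaRect((onplane(k[:,0],c,.002)[:,:2]*1000).astype(np.float32)))
E
python3 to.py 0.460 0.1424 0.046 99.1
```

```text
90 [0.4668 0.0971 0.0775] [0.4627 0.0908 0.0561] [0.4716 0.1002 0.0896]
99 [0.4523 0.1892 0.0798] [0.4477 0.1852 0.0568] [0.4569 0.1946 0.0897]
((679.445556640625, 40.30519485473633), (150.34429931640625, 81.9732894897461), 83.48007202148438)
((678.2374877929688, 39.6262321472168), (151.64320373535156, 81.61436462402344), 82.17317962646484)
at [0.4576 0.0827 0.3005] [ 1.7998e+02 -2.0000e-02  9.8540e+01] off [ 58.6  11.1 254.5] rot [ 0.02 -0.02 -0.56] gap 85.2 q [ 17.   7. -35. 110.   4.  64. -11.] t 9.6
```

```bash
python3 -m crank '{"offset":[[15,3,25],[30,6,60],[45,9,100],[58,11,140],[58.6,11.1,170]],"rot":[[0,0,-0.5],[0,0,-0.5],[0,0,-0.5],[0,0,-0.5],[0,0,-0.5]],"jaw":[85,85,85,85,85]}'
python3 to.py 0.460 0.1426 0.047 99
```

```text
time: 10.1
position: [0.4591, 0.1436, 0.1285]
eef_rot: [-179.9, -0.1, 99.2]
force: [-0.0, -0.2, 0.1]
finger_gap: 0.0847
finger_force: 0.0
at [0.4591 0.1436 0.1285] [-1.7993e+02 -9.0000e-02  9.9160e+01] off [-1.3  0.8 81.5] rot [-0.07 -0.09  0.16] gap 84.7 q [  6.  22. -34. 119.  17.  44. -30.] t 10.1
```

```bash
python3 -m crank '{"offset":[[-0.5,0.5,25],[-0.5,0.5,50],[-0.5,0.5,70],[-0.5,0.5,81],[-0.5,0.5,81]],"rot":[[0,0,0],[0,0,0],[0,0,0],[0,0,0],[0,0,0]],"jaw":[85,85,85,85,85]}'
python3 -m crank '{"offset":[[0,0,0],[0,0,0],[0,0,0],[0,0,0],[0,0,0]],"rot":[[0,0,0],[0,0,0],[0,0,0],[0,0,0],[0,0,0]],"jaw":[70,60,50,40,40]}'
python3 -m crank '{"offset":[[0,0,0],[0,0,0],[0,0,-6],[0,0,-15],[0,0,-25]],"rot":[[0,0,0],[0,0,0],[0,0,0],[0,0,0],[0,0,0]],"jaw":[40,40,40,40,40]}'
```

```text
time: 10.6
position: [0.4598, 0.1411, 0.0484]
eef_rot: [-179.9, 0.0, 99.0]
force: [-0.3, -0.9, 0.2]
finger_gap: 0.0852
finger_force: 0.0
time: 11.1
position: [0.4611, 0.1411, 0.051]
eef_rot: [179.9, 0.0, 98.9]
force: [-1.4, 0.3, 5.8]
finger_gap: 0.0544
finger_force: 63.4
time: 11.6
position: [0.4606, 0.1408, 0.0754]
eef_rot: [180.0, 0.0, 98.9]
force: [0.5, 0.5, -2.2]
finger_gap: 0.0541
finger_force: 64.1
```

```bash
python3 -m crank '{"offset":[[0,0,-15],[0,0,-30],[0,0,-45],[0,0,-60],[0,0,-70]],"rot":[[0,0,0],[0,0,0],[0,0,0],[0,0,0],[0,0,0]],"jaw":[40,40,40,40,40]}'
python3 to.py 0.679 0.040 0.100 82.8
```

```text
time: 12.1
position: [0.461, 0.141, 0.1462]
eef_rot: [179.9, -0.0, 98.9]
force: [0.2, -0.0, -2.2]
finger_gap: 0.0544
finger_force: 64.2
at [0.461  0.141  0.1462] [179.88  -0.    98.94] off [-133.7  199.6   46.6] rot [ 0.11 -0.02 16.14] gap 54.4 q [  7.  20. -35. 118.  16.  46. -28.] t 12.1
```

```bash
python3 -m crank '{"offset":[[-12,18,0],[-32,48,0],[-52,78,0],[-72,108,0],[-92,138,10]],"rot":[[0,0,2],[0,0,5],[0,0,8],[0,0,11],[0,0,14]],"jaw":[40,40,40,40,40]}'
python3 -m crank '{"offset":[[-14,26,5],[-28,50,15],[-28,50,25],[-28,50,35],[-28,50,35]],"rot":[[0,0,2],[0,0,2],[0,0,2],[0,0,2],[0,0,2]],"jaw":[40,40,40,40,40]}'
python3 to.py 0.679 0.040 0.023 82.8
```

```text
time: 12.6
position: [0.6134, 0.0709, 0.136]
eef_rot: [179.8, -0.0, 84.8]
force: [-0.7, 1.0, -1.1]
finger_gap: 0.0542
finger_force: 68.4
time: 13.1
position: [0.6564, 0.0399, 0.0977]
eef_rot: [-179.7, 0.0, 83.0]
force: [-1.0, 0.4, -2.7]
finger_gap: 0.0541
finger_force: 68.4
at [0.6564 0.0399 0.0977] [-1.7974e+02  2.0000e-02  8.3030e+01] off [ 2.9 22.7 74.6] rot [-0.26  0.02  0.23] gap 54.1 q [ 10.  37. -25.  97.  19.  51. -30.] t 13.1
```

```bash
python3 -m crank '{"offset":[[3,15,20],[3,22.7,40],[3,22.7,55],[3,22.7,62],[3,22.7,66]],"rot":[[0,0,0],[0,0,0],[0,0,0],[0,0,0],[0,0,0]],"jaw":[40,40,40,40,40]}'
python3 -m crank '{"offset":[[0,0,2],[0,0,4],[0,0,6],[0,0,6]],"rot":[[0,0,0],[0,0,0],[0,0,0],[0,0,0]],"jaw":[40,40,40,40]}'
```

```text
time: 13.6
position: [0.6805, 0.0399, 0.033]
eef_rot: [-179.9, 0.0, 83.0]
force: [-0.1, -0.6, -3.1]
finger_gap: 0.0541
finger_force: 68.4
time: 14.0
position: [0.6815, 0.0393, 0.0277]
eef_rot: [180.0, 0.0, 83.0]
force: [-0.5, -0.3, -1.9]
finger_gap: 0.0538
finger_force: 68.4
```

```bash
python3 -m crank '{"offset":[[0,0,2],[0,0,3],[0,0,4],[0,0,4]],"rot":[[0,0,0],[0,0,0],[0,0,0],[0,0,0]],"jaw":[40,40,40,40]}'
python3 -m crank '{"offset":[[0,0,0],[0,0,0],[0,0,-3],[0,0,-10],[0,0,-30]],"rot":[[0,0,0],[0,0,0],[0,0,0],[0,0,0],[0,0,0]],"jaw":[65,85,85,85,85]}'
python3 -m crank '{"offset":[[0,0,-30],[0,0,-70],[0,0,-100],[-40,0,-140],[-80,0,-180]],"rot":[[0,0,0],[0,0,0],[0,0,0],[0,0,0],[0,0,0]],"jaw":[85,85,85,85,85]}'
python3 to.py 0.4417 -0.2585 0.15 105.5
```

```text
time: 14.4
position: [0.6814, 0.0393, 0.0233]
eef_rot: [-180.0, 0.0, 82.9]
force: [-0.0, -0.8, -2.1]
finger_gap: 0.0543
finger_force: 68.4
time: 14.9
position: [0.6803, 0.0391, 0.0527]
eef_rot: [-179.8, 0.0, 83.0]
force: [-0.3, 0.1, 0.3]
finger_gap: 0.0852
finger_force: 0.0
time: 15.4
position: [0.6726, -0.0298, 0.2266]
eef_rot: [179.9, -0.0, 83.2]
force: [0.2, -1.3, -0.1]
finger_gap: 0.085
finger_force: 0.0
at [ 0.6726 -0.0298  0.2266] [ 1.7993e+02 -4.0000e-02  8.3160e+01] off [-254.6 -202.1   76.2] rot [ 7.000e-02 -2.000e-02 -2.234e+01] gap 85.0 q [ 17.  30. -27.  89.  15.  64. -20.] t 15.4
```

```bash
python3 -m crank '{"offset":[[-35,-15,0],[-75,-40,0],[-115,-65,0],[-155,-90,0],[-195,-115,0]],"rot":[[0,0,-4],[0,0,-8],[0,0,-12],[0,0,-16],[0,0,-20]],"jaw":[85,85,85,85,85]}'
python3 to.py 0.4617 -0.33 0.2 105.5
```

```text
time: 15.9
position: [0.5335, -0.2115, 0.2252]
eef_rot: [179.9, 0.1, 103.1]
force: [0.1, -0.8, 0.0]
finger_gap: 0.0848
finger_force: 0.0
at [ 0.5335 -0.2115  0.2252] [1.7995e+02 7.0000e-02 1.0314e+02] off [-99.  -96.9  25.2] rot [ 0.05  0.07 -2.36] gap 84.8 q [ 41.  22. -31. 102.  13.  59.  19.] t 15.9
```

```bash
python3 -m crank '{"offset":[[-30,-30,0],[-65,-65,10],[-99,-97,25],[-99,-97,25],[-99,-97,25]],"rot":[[0,0,-2.4],[0,0,-2.4],[0,0,-2.4],[0,0,-2.4],[0,0,-2.4]],"jaw":[85,85,85,85,85]}'
python3 - <<'E'
from h import *
c=cam("wrist"); save(c,"w4.png")
for o in orange(c): print(o)
E
python3 to.py 0.4417 -0.2585 0.06 105.5
```

```text
time: 16.4
position: [0.4616, -0.3295, 0.1995]
eef_rot: [180.0, 0.0, 105.2]
force: [0.2, 0.1, 0.7]
finger_gap: 0.0851
finger_force: 0.0
(array([ 590.7, -281.8]), array([61.3, 39.3]), np.float32(67.0))
(array([ 442.1, -258.5]), array([39.2, 61.4]), np.float32(106.1))
at [ 0.4629 -0.328   0.1999] [1.7993e+02 2.0000e-02 1.0536e+02] off [ 72.7  -2.3 139.9] rot [ 0.07  0.02 -0.14] gap 85.0 q [ 54.  23. -29. 105.  13.  56.  35.] t 16.45
```

View pics/w4.png

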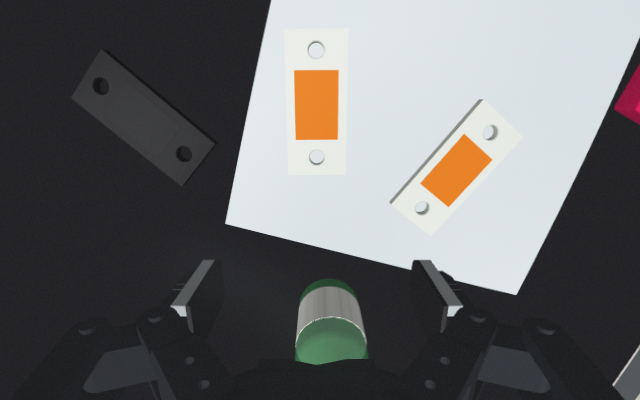

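Cassette A is at (316,103) and B at (456,170). Both have white bodies with orange windows, so they're the real ones. I'll descend on A.

```bash
python3 -m crank '{"offset":[[20,-1,25],[40,-2,60],[60,-2,95],[72.5,-2.3,120],[72.5,-2.3,140]],"rot":[[0,0,-0.4],[0,0,-0.4],[0,0,-0.4],[0,0,-0.4],[0,0,-0.4]],"jaw":[85,85,85,85,85]}'
python3 to.py 0.442 -0.2585 0.026 105.9
```

```text
time: 16.95
position: [0.4417, -0.2548, 0.0587]
eef_rot: [180.0, -0.1, 106.1]
force: [0.5, -0.5, 0.7]
finger_gap: 0.0849
finger_force: 0.0
at [ 0.4417 -0.2548  0.0587] [ 1.7997e+02 -1.0000e-01  1.0615e+02] off [-3.7 -0.8 32.6] rot [ 0.03 -0.11  0.25] gap 84.9 q [ 46.  29. -26. 118.  21.  37.  22.] t 16.95
```

```bash
python3 -m crank '{"offset":[[-1,0,8],[-2,0,16],[-2,0,24],[-2,0,32],[-2,0,32]],"rot":[[0,0,0],[0,0,0],[0,0,0],[0,0,0],[0,0,0]],"jaw":[85,85,85,85,85]}'
python3 -m crank '{"offset":[[0,0,0],[0,0,0],[0,0,0],[0,0,0],[0,0,0]],"rot":[[0,0,0],[0,0,0],[0,0,0],[0,0,0],[0,0,0]],"jaw":[70,60,50,40,40]}'
python3 -m crank '{"offset":[[0,0,0],[0,0,0],[0,0,-6],[0,0,-15],[0,0,-30]],"rot":[[0,0,0],[0,0,0],[0,0,0],[0,0,0],[0,0,0]],"jaw":[40,40,40,40,40]}'
```

```text
time: 17.45
position: [0.4413, -0.261, 0.0266]
eef_rot: [-180.0, -0.0, 105.7]
force: [0.1, -0.1, 0.7]
finger_gap: 0.0852
finger_force: 0.0
time: 17.95
position: [0.4437, -0.262, 0.0305]
eef_rot: [179.8, 0.3, 105.8]
force: [-3.5, 1.3, 22.2]
finger_gap: 0.0396
finger_force: 10.9
time: 18.45
position: [0.4408, -0.2608, 0.0573]
eef_rot: [-179.9, -0.1, 105.7]
force: [0.6, 0.2, 0.2]
finger_gap: 0.04
finger_force: 0.0
```

The fingers closed above the slab because the tips sit further back when the jaws are part open. I'll look again from the hover pose.

```bash
python3 -m crank '{"offset":[[0,0,-30],[-30,0,-70],[-60,0,-110],[-72,0,-140],[-72,0,-140]],"rot":[[0,0,0],[0,0,0],[0,0,0],[0,0,0],[0,0,0]],"jaw":[85,85,85,85,85]}'
python3 - <<'E'
from h import *
c=cam("wrist")
for o in orange(c): print(o)
E
python3 to.py 0.442 -0.2585 0.06 105.9
```

```text
time: 18.95
position: [0.4634, -0.3339, 0.2021]
eef_rot: [179.6, 0.5, 105.5]
force: [0.1, 0.1, 0.7]
finger_gap: 0.0846
finger_force: 0.0
(array([ 589.9, -281.7]), array([61.4, 38.7]), np.float32(67.2))
(array([ 441.6, -258.1]), array([39.2, 60.2]), np.float32(105.5))
at [ 0.4619 -0.3318  0.1995] [179.83   0.21 105.64] off [ 76.4   0.2 139.2] rot [ 0.17  0.21 -0.26] gap 85.1 q [ 54.  23. -29. 105.  13.  56.  35.] t 19.0
```

```bash
python3 -m crank '{"offset":[[20,0,25],[40,0,60],[60,0,95],[75,0,120],[75,0,140]],"rot":[[0,0,0],[0,0,0],[0,0,0],[0,0,0],[0,0,0]],"jaw":[85,85,85,85,85]}'
python3 -m crank '{"offset":[[0,0,10],[0,0,20],[0,0,30],[0,0,40],[0,0,40]],"rot":[[0,0,0],[0,0,0],[0,0,0],[0,0,0],[0,0,0]],"jaw":[75,70,70,70,70]}'
python3 to.py 0.4418 -0.2584 0.018 105.8
```

```text
time: 19.5
position: [0.4378, -0.254, 0.0545]
eef_rot: [-179.8, -0.3, 106.0]
force: [1.1, -0.2, -0.1]
finger_gap: 0.0848
finger_force: 0.0
time: 20.0
position: [0.4401, -0.2581, 0.0162]
eef_rot: [-179.9, -0.1, 105.7]
force: [0.2, 0.4, 0.8]
finger_gap: 0.0702
finger_force: 0.0
at [ 0.4401 -0.2581  0.0162] [-1.7992e+02 -7.0000e-02  1.0574e+02] off [-0.7  1.6 -1.8] rot [-0.08 -0.07 -0.06] gap 70.2 q [ 44.  33. -23. 119.  24.  32.  19.] t 20.0
```

```bash
python3 -m crank '{"offset":[[-0.5,1,-2],[-0.5,1,-2],[-0.5,1,-2],[-0.5,1,-2]],"rot":[[0,0,0],[0,0,0],[0,0,0],[0,0,0]],"jaw":[65,60,60,60]}'
python3 -m crank '{"offset":[[0,0,0],[0,0,0],[0,0,0]],"rot":[[0,0,0],[0,0,0],[0,0,0]],"jaw":[45,40,40]}'
python3 -m crank '{"offset":[[0,0,0],[0,0,0],[0,0,-6],[0,0,-15],[0,0,-25]],"rot":[[0,0,0],[0,0,0],[0,0,0],[0,0,0],[0,0,0]],"jaw":[40,40,40,40,40]}'
```

```text
time: 20.4
position: [0.442, -0.2586, 0.0197]
eef_rot: [180.0, 0.0, 105.7]
force: [-0.5, -0.6, 0.1]
finger_gap: 0.0597
finger_force: 0.0
time: 20.7
position: [0.4419, -0.2586, 0.0201]
eef_rot: [180.0, 0.1, 105.7]
force: [-2.1, 0.4, 7.8]
finger_gap: 0.054
finger_force: 63.0
time: 21.2
position: [0.4416, -0.2583, 0.0448]
eef_rot: [-180.0, -0.0, 105.8]
force: [0.3, -0.7, -1.7]
finger_gap: 0.0541
finger_force: 63.8
```

```bash
python3 -m crank '{"offset":[[0,0,-20],[0,0,-45],[0,0,-70],[0,0,-95],[0,0,-110]],"rot":[[0,0,0],[0,0,0],[0,0,0],[0,0,0],[0,0,0]],"jaw":[40,40,40,40,40]}'
python3 to.py 0.46 0.1425 0.155 98.8
```

```text
time: 21.7
position: [0.4425, -0.2586, 0.1569]
eef_rot: [179.9, 0.1, 105.8]
force: [1.0, 0.2, -1.4]
finger_gap: 0.0538
finger_force: 63.9
at [ 0.4425 -0.2586  0.1569] [1.7987e+02 1.4000e-01 1.0576e+02] off [381.3 125.8   1.2] rot [0.14 0.13 6.96] gap 53.8 q [ 51.  21. -31. 114.  14.  48.  28.] t 21.7
```

```bash
python3 -m crank '{"offset":[[20,6,0],[55,18,0],[95,31,0],[135,44,0],[175,57,0]],"rot":[[0,0,1],[0,0,2],[0,0,3],[0,0,4],[0,0,5]],"jaw":[40,40,40,40,40]}'
python3 -m crank '{"offset":[[40,13,0],[80,25,0],[120,36,0],[155,44,0],[180,50,0]],"rot":[[0,0,1],[0,0,2],[0,0,2],[0,0,2],[0,0,2]],"jaw":[40,40,40,40,40]}'
python3 -m crank '{"offset":[[0,0,0],[0,0,0]],"rot":[[0,0,0],[0,0,0]],"jaw":[40,40]}'
python3 to.py 0.46 0.1425 0.15 98.8
```

```text
time: 22.2
position: [0.4489, -0.073, 0.155]
eef_rot: [179.9, 0.0, 100.7]
force: [0.7, -0.1, -0.1]
finger_gap: 0.0543
finger_force: 63.9
time: 22.7
position: [0.4644, 0.1146, 0.1551]
eef_rot: [179.9, -0.0, 98.9]
force: [-0.0, -0.4, -1.5]
finger_gap: 0.0543
finger_force: 63.9
time: 22.9
position: [0.4645, 0.1119, 0.1546]
eef_rot: [180.0, 0.0, 98.8]
force: [-0.3, -0.4, -1.3]
finger_gap: 0.0541
finger_force: 63.8
at [0.4645 0.1119 0.1546] [1.7999e+02 3.0000e-02 9.8840e+01] off [30.9  0.3  4.6] rot [0.01 0.03 0.04] gap 54.1 q [ 12.  20. -37. 118.  16.  47. -25.] t 22.9
```

```bash
python3 -m crank '{"offset":[[15,0.5,0],[31,0.8,5],[31,0.8,10],[31,0.8,15],[31,0.8,15]],"rot":[[0,0,0],[0,0,0],[0,0,0],[0,0,0],[0,0,0]],"jaw":[40,40,40,40,40]}'
python3 -m crank '{"offset":[[0,0,0],[0,0,0]],"rot":[[0,0,0],[0,0,0]],"jaw":[40,40]}'
python3 to.py 0.46 0.1425 0.13 98.8
python3 - <<'E'
from h import *
save(cam("wrist"),"w5.png")
s=cam("side"); save(s,"s5.png",(250,200,400,330),5)
E
```

```text
time: 23.4
position: [0.4604, 0.1404, 0.1384]
eef_rot: [-179.9, 0.1, 98.6]
force: [-0.7, -0.3, -1.6]
finger_gap: 0.054
finger_force: 63.8
time: 23.6
position: [0.461, 0.1417, 0.1393]
eef_rot: [180.0, 0.0, 98.7]
force: [-0.1, -0.8, -1.8]
finger_gap: 0.0539
finger_force: 63.8
at [0.461  0.1417 0.1393] [1.7999e+02 2.0000e-02 9.8680e+01] off [ 0.9 -0.9  9.3] rot [ 0.01  0.02 -0.12] gap 53.9 q [  8.  21. -37. 118.  18.  45. -31.] t 23.6
```

View pics/s5.png

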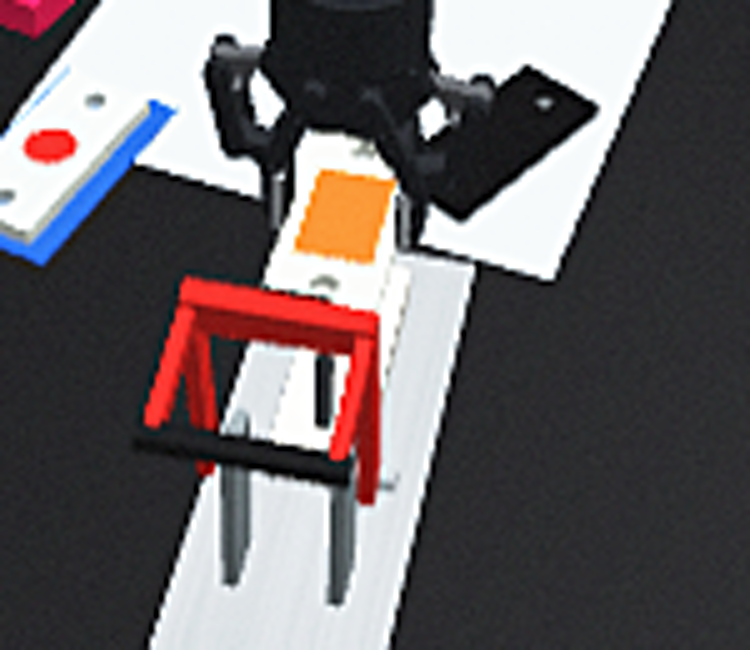

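View pics/w5.png

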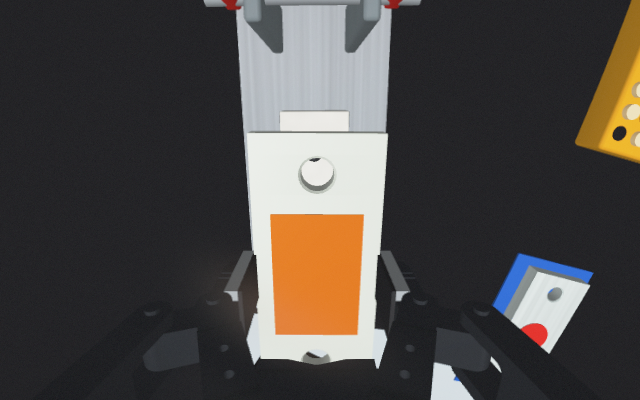

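The held cassette's hole b is at (317,174) in the wrist picture, with the dark pin just inside its upper edge. I'll measure the held window on its plane.

```bash
cat > held.py <<'E'
import sys
from h import *
c=cam("wrist"); p,R=tcp(); dz=float(sys.argv[1]); z=p[2]+dz
for o in orange(c,z,3000): print("window",o)
g=cv2.cvtColor(c["img"],cv2.COLOR_RGB2GRAY)
X=cloud(c); v=X[(abs(X[...,2]-z)<.006)&(np.hypot(X[...,0]-p[0],X[...,1]-p[1])<.08)]
print("cloud top z",np.median(v[:,2]).round(4),"want",z.round(4), cv2.minAreaRect((v[:,:2]*1000).astype(np.float32)))
print("tcp",p.round(4),robot.get_state()["eef_rot"].round(2))
E
python3 held.py -0.010
python3 - <<'E'
from h import *
c=cam("wrist");p,R=tcp();print(onplane([[317,174]],c,p[2]-.01))
print("pins px",px([[.4523,.1897,.088],[.4668,.0955,.088]],c))
E
```

```text
window (array([461.1, 141.7]), array([39.9, 61.9]), np.float32(98.4))
window (array([564.3, 240.4]), array([28.9, 65.4]), np.float32(113.2))
cloud top z 0.1297 want 0.1294 ((460.4225769042969, 146.765380859375), (81.02195739746094, 120.5191879272461), 8.449396133422852)
tcp [0.461  0.1422 0.1394] [1.7998e+02 1.0000e-02 9.8730e+01]
[[0.45412591 0.18973903 0.12934789]]
pins px [[313.41940458 157.16690104]
 [314.03561357 309.76989544]]
```

```bash
python3 -m crank '{"offset":[[0.8,-1.1,8],[0.8,-1.1,16],[0.8,-1.1,24],[0.8,-1.1,30],[0.8,-1.1,36]],"rot":[[0,0,0],[0,0,0],[0,0,0],[0,0,0],[0,0,0]],"jaw":[40,40,40,40,40]}'
python3 -m crank '{"offset":[[0,0,4],[0,0,8],[0,0,12]],"rot":[[0,0,0],[0,0,0],[0,0,0]],"jaw":[40,40,40]}'
```

```text
time: 24.3
position: [0.4594, 0.143, 0.1024]
eef_rot: [-180.0, 0.0, 98.8]
force: [0.5, -0.1, -2.2]
finger_gap: 0.0544
finger_force: 63.9
time: 24.6
position: [0.4597, 0.1431, 0.091]
eef_rot: [180.0, -0.0, 98.8]
force: [-0.5, 0.3, -0.3]
finger_gap: 0.0539
finger_force: 63.9
```

```bash
python3 -m crank '{"offset":[[0,0,9],[0,0,18],[0,0,27],[0,0,34],[0,0,38]],"rot":[[0,0,0],[0,0,0],[0,0,0],[0,0,0],[0,0,0]],"jaw":[40,40,40,40,40]}'
python3 -m crank '{"offset":[[0,0,2],[0,0,3],[0,0,3]],"rot":[[0,0,0],[0,0,0],[0,0,0]],"jaw":[40,40,40]}'
```

```text
time: 25.1
position: [0.4592, 0.143, 0.0523]
eef_rot: [-179.9, 0.0, 98.8]
force: [0.8, 0.1, -1.9]
finger_gap: 0.054
finger_force: 63.9
time: 25.4
position: [0.4598, 0.1432, 0.0504]
eef_rot: [180.0, -0.0, 98.8]
force: [-1.4, -0.1, -1.9]
finger_gap: 0.0542
finger_force: 63.9
```

```bash
python3 -m crank '{"offset":[[0,0,1],[0,0,1],[0,0,-3],[0,0,-15],[0,0,-45]],"rot":[[0,0,0],[0,0,0],[0,0,0],[0,0,0],[0,0,0]],"jaw":[65,85,85,85,85]}'
python3 -m crank '{"offset":[[0,0,-40],[0,0,-80],[0,0,-110],[0,0,-120],[0,0,-120]],"rot":[[0,0,0],[0,0,0],[0,0,0],[0,0,0],[0,0,0]],"jaw":[85,85,85,85,85]}'
python3 to.py 0.562 -0.349 0.21 67.2
python3 - <<'E'
from h import *
s=cam("scene"); save(s,"s6.png",(180,120,420,300),3.3)
for o in orange(s,.01,60): print(o)
E
```

```text
time: 25.9
position: [0.4582, 0.1426, 0.0949]
eef_rot: [-179.8, 0.0, 98.8]
force: [0.8, -0.2, 0.3]
finger_gap: 0.0852
finger_force: 0.0
time: 26.4
position: [0.4603, 0.1433, 0.2171]
eef_rot: [179.8, 0.0, 98.7]
force: [0.3, 0.2, 0.2]
finger_gap: 0.0849
finger_force: 0.0
at [0.4603 0.1433 0.2171] [1.7976e+02 2.0000e-02 9.8730e+01] off [-502.    25.8    7.4] rot [ 0.24 -0.04 31.53] gap 84.9 q [ 12.  15. -40. 114.  12.  55. -25.] t 26.4
(array([ 591.4, -282.1]), array([59.1, 36.9]), np.float32(66.9))
(array([707.9, 282.7]), array([147.6,  93.8]), np.float32(85.5))
(array([446.8, 166.2]), array([37.3, 58.6]), np.float32(98.4))
```

View pics/s6.png

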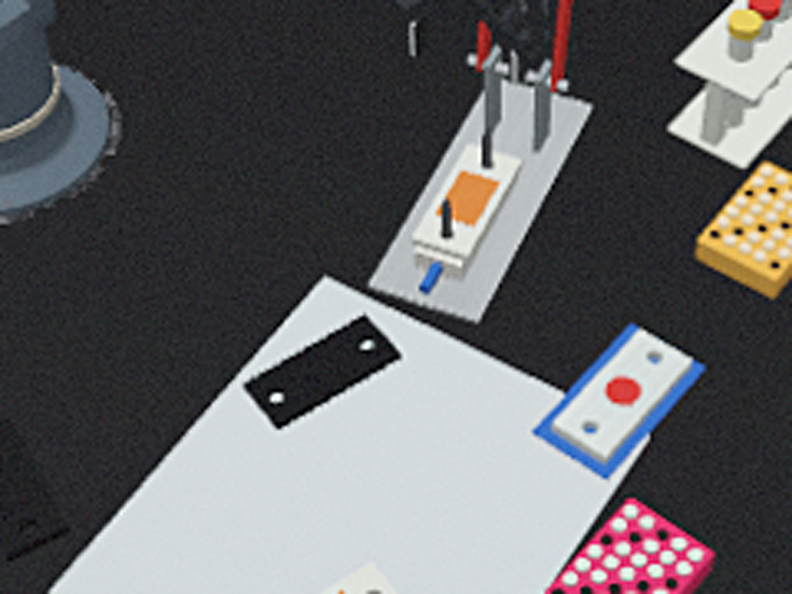

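Cassette A sits flat over both pins, and the plate is on the blue pad. Now cassette B.

```bash
python3 -m crank '{"offset":[[-45,2,0],[-90,4,0],[-135,6,0],[-180,8,0],[-225,10,0]],"rot":[[0,0,3],[0,0,6],[0,0,9],[0,0,12],[0,0,15]],"jaw":[85,85,85,85,85]}'
python3 to.py 0.562 -0.349 0.21 67.2
```

```text
time: 26.95
position: [0.5025, -0.0795, 0.2133]
eef_rot: [-179.8, -0.0, 83.6]
force: [1.3, 0.5, -0.2]
finger_gap: 0.0853
finger_force: 0.0
at [ 0.5025 -0.0795  0.2133] [-1.7979e+02 -1.0000e-02  8.3650e+01] off [-261.2   88.9    2.9] rot [-0.21  0.02 16.45] gap 85.3 q [ 30.  17. -30. 111.  10.  55. -12.] t 26.95
```

```bash
python3 -m crank '{"offset":[[-45,15,0],[-90,30,0],[-135,45,0],[-180,60,0],[-225,75,0]],"rot":[[0,0,4],[0,0,8],[0,0,12],[0,0,16],[0,0,16.4]],"jaw":[85,85,85,85,85]}'
python3 -m crank '{"offset":[[-30,0,0],[-35,3,3],[-35,3,3],[-35,3,3]],"rot":[[0,0,0],[0,0,0],[0,0,0],[0,0,0]],"jaw":[85,85,85,85]}'
python3 - <<'E'
from h import *
c=cam("wrist")
for o in orange(c): print(o)
E
python3 to.py 0.5905 -0.2819 0.06 67.2
```

```text
time: 27.45
position: [0.5529, -0.311, 0.2127]
eef_rot: [-179.8, -0.0, 67.3]
force: [1.6, 0.4, 0.4]
finger_gap: 0.0855
finger_force: 0.0
time: 27.85
position: [0.5432, -0.3408, 0.2109]
eef_rot: [-179.9, -0.1, 67.5]
force: [-0.0, 0.7, -0.2]
finger_gap: 0.0849
finger_force: 0.0
(array([ 590.5, -281.7]), array([61. , 38.7]), np.float32(67.6))
at [ 0.5435 -0.3405  0.2115] [-1.7992e+02 -8.0000e-02  6.7540e+01] off [ 71.9  21.2 151.6] rot [-0.08 -0.08  0.34] gap 84.7 q [ 43.  27. -21.  94.  11.  60.  -3.] t 27.9
```

```bash
python3 -m crank '{"offset":[[20,10,25],[45,21,60],[72,21.2,100],[72,21.2,130],[72,21.2,150]],"rot":[[0,0,0],[0,0,0],[0,0,0],[0,0,0],[0,0,0]],"jaw":[85,85,85,80,75]}'
python3 -m crank '{"offset":[[0,0,8],[0,0,16],[0,0,24],[0,0,24],[0,0,24]],"rot":[[0,0,0],[0,0,0],[0,0,0],[0,0,0],[0,0,0]],"jaw":[70,70,70,70,70]}'
python3 to.py 0.5905 -0.2817 0.0195 67.5
```

```text
time: 28.4
position: [0.5903, -0.2804, 0.0599]
eef_rot: [-179.8, -0.1, 67.7]
force: [-0.1, -0.1, -0.1]
finger_gap: 0.0751
finger_force: 0.0
time: 28.9
position: [0.5908, -0.285, 0.039]
eef_rot: [179.9, 0.0, 67.3]
force: [-0.1, 0.7, -0.5]
finger_gap: 0.0698
finger_force: 0.0
at [ 0.5908 -0.285   0.039 ] [179.92   0.    67.34] off [ 3.  -1.5 19.5] rot [ 0.08  0.   -0.16] gap 69.8 q [ 34.  40. -18.  99.  16.  44. -14.] t 28.9
```

```bash
python3 -m crank '{"offset":[[2,-1.2,7],[2.5,-1.2,14],[2.5,-1.2,19.5],[2.5,-1.2,19.5],[2.5,-1.2,19.5]],"rot":[[0,0,0],[0,0,0],[0,0,0],[0,0,0],[0,0,0]],"jaw":[70,70,65,60,60]}'
python3 to.py 0.5905 -0.2817 0.0195 67.5
```

```text
time: 29.4
position: [0.5901, -0.282, 0.0184]
eef_rot: [-180.0, 0.0, 67.3]
force: [-0.2, 0.4, -0.3]
finger_gap: 0.0602
finger_force: 0.0
at [ 0.5901 -0.282   0.0184] [-179.98    0.     67.35] off [ 0.5  0.2 -1.1] rot [-0.02  0.   -0.15] gap 60.2 q [ 34.  41. -17. 100.  17.  42. -15.] t 29.4
```

```bash
python3 -m crank '{"offset":[[0,0,-1],[0,0,-1],[0,0,-1],[0,0,-1],[0,0,-1]],"rot":[[0,0,0],[0,0,0],[0,0,0],[0,0,0],[0,0,0]],"jaw":[50,40,40,40,40]}'
python3 -m crank '{"offset":[[0,0,-6],[0,0,-20],[0,0,-50],[0,0,-80],[0,0,-110]],"rot":[[0,0,0],[0,0,0],[0,0,0],[0,0,0],[0,0,0]],"jaw":[40,40,40,40,40]}'
python3 -m crank '{"offset":[[0,0,-20],[0,0,-25],[0,0,-25]],"rot":[[0,0,0],[0,0,0],[0,0,0]],"jaw":[40,40,40]}'
python3 to.py 0.464 0.112 0.155 98.8
```

```text
time: 29.9
position: [0.5901, -0.282, 0.0196]
eef_rot: [-180.0, 0.0, 67.3]
force: [-0.1, -0.2, -2.2]
finger_gap: 0.0541
finger_force: 63.8
time: 30.4
position: [0.5904, -0.282, 0.1322]
eef_rot: [179.9, -0.0, 67.4]
force: [0.5, -0.5, -1.3]
finger_gap: 0.0541
finger_force: 63.8
time: 30.7
position: [0.5906, -0.2822, 0.1561]
eef_rot: [179.9, 0.0, 67.3]
force: [-0.6, -0.5, -2.3]
finger_gap: 0.0541
finger_force: 63.9
at [ 0.5906 -0.2822  0.1561] [1.7986e+02 1.0000e-02 6.7350e+01] off [ 315.  -268.6    0.4] rot [  0.13   0.05 -31.45] gap 54.1 q [ 36.  32. -20.  96.  13.  55. -11.] t 30.7
```

```bash
python3 -m crank '{"offset":[[15,-13,0],[45,-38,0],[77,-66,0],[108,-92,0],[140,-119,0]],"rot":[[0,0,-2],[0,0,-5],[0,0,-8],[0,0,-11],[0,0,-14]],"jaw":[40,40,40,40,40]}'
python3 to.py 0.464 0.112 0.155 98.8
```

```text
time: 31.2
position: [0.5326, -0.1057, 0.1533]
eef_rot: [-179.9, -0.0, 81.5]
force: [0.0, 0.1, -1.3]
finger_gap: 0.0542
finger_force: 63.9
at [ 0.5326 -0.1057  0.1533] [-1.7985e+02 -1.0000e-02  8.1450e+01] off [ 205.  -100.2   -1.4] rot [ -0.15  -0.03 -17.35] gap 54.2 q [ 28.  24. -27. 110.  14.  49. -15.] t 31.2
```

```bash
python3 -m crank '{"offset":[[38,-18,0],[76,-37,0],[115,-56,0],[150,-73,0],[180,-88,0]],"rot":[[0,0,-3.5],[0,0,-7],[0,0,-10.5],[0,0,-14],[0,0,-17.3]],"jaw":[40,40,40,40,40]}'
python3 -m crank '{"offset":[[0,0,0],[0,0,0]],"rot":[[0,0,0],[0,0,0]],"jaw":[40,40]}'
python3 to.py 0.4597 0.1429 0.14 98.8
```

```text
time: 31.7
position: [0.4725, 0.086, 0.1537]
eef_rot: [-179.9, -0.0, 98.9]
force: [0.3, 0.3, -1.4]
finger_gap: 0.0543
finger_force: 63.9
time: 31.9
position: [0.4735, 0.0844, 0.1538]
eef_rot: [-179.9, 0.0, 98.7]
force: [0.3, -0.2, -2.1]
finger_gap: 0.0541
finger_force: 63.9
at [0.4735 0.0844 0.1538] [-1.7989e+02  1.0000e-02  9.8740e+01] off [59.9 -4.7 13.8] rot [-0.11  0.01 -0.06] gap 54.1 q [ 14.  20. -35. 118.  15.  47. -21.] t 31.9
```

```bash
python3 -m crank '{"offset":[[20,-2,0],[45,-4,4],[60,-4.7,9],[60,-4.7,13],[60,-4.7,13]],"rot":[[0,0,0],[0,0,0],[0,0,0],[0,0,0],[0,0,0]],"jaw":[40,40,40,40,40]}'
python3 -m crank '{"offset":[[0,0,0],[0,0,0],[0,0,0]],"rot":[[0,0,0],[0,0,0],[0,0,0]],"jaw":[40,40,40]}'
python3 held.py -0.0095; python3 to.py 0.4597 0.1429 0.14 98.8
```

```text
time: 32.4
position: [0.4606, 0.1409, 0.1406]
eef_rot: [-179.9, 0.1, 98.5]
force: [-1.0, -0.6, -1.5]
finger_gap: 0.0543
finger_force: 63.9
time: 32.7
position: [0.461, 0.1419, 0.1418]
eef_rot: [180.0, 0.0, 98.6]
force: [0.2, -0.1, -1.4]
finger_gap: 0.0541
finger_force: 63.9
window (array([461.2, 141.3]), array([40. , 61.9]), np.float32(98.4))
window (array([563.7, 240. ]), array([29.6, 64.9]), np.float32(113.0))
cloud top z 0.133 want 0.1324 ((460.173583984375, 146.77310180664062), (81.53775024414062, 120.2285385131836), 8.363253593444824)
tcp [0.461  0.1421 0.1419] [1.7998e+02 2.0000e-02 9.8580e+01]
at [0.461  0.1421 0.1419] [1.7998e+02 2.0000e-02 9.8580e+01] off [ 0.9 -1.2  1.9] rot [ 0.02  0.02 -0.22] gap 54.1 q [  7.  21. -36. 118.  17.  46. -30.] t 32.75
```

```bash
python3 -m crank '{"offset":[[1,-1.1,8],[1,-1.1,16],[1,-1.1,24],[1,-1.1,32],[1,-1.1,40]],"rot":[[0,0,-0.2],[0,0,-0.2],[0,0,-0.2],[0,0,-0.2],[0,0,-0.2]],"jaw":[40,40,40,40,40]}'
python3 -m crank '{"offset":[[0,0,5],[0,0,10],[0,0,14]],"rot":[[0,0,0],[0,0,0],[0,0,0]],"jaw":[40,40,40]}'
```

```text
time: 33.25
position: [0.4593, 0.1436, 0.1008]
eef_rot: [-180.0, 0.0, 98.9]
force: [0.5, -1.1, -1.6]
finger_gap: 0.0544
finger_force: 63.9
time: 33.55
position: [0.4595, 0.1437, 0.0873]
eef_rot: [-180.0, 0.0, 98.9]
force: [0.7, -0.0, -1.9]
finger_gap: 0.0544
finger_force: 63.9
```

```bash
python3 -m crank '{"offset":[[0,0,7],[0,0,14],[0,0,20],[0,0,24],[0,0,27]],"rot":[[0,0,0],[0,0,0],[0,0,0],[0,0,0],[0,0,0]],"jaw":[40,40,40,40,40]}'
python3 -m crank '{"offset":[[0,0,1],[0,0,1],[0,0,1]],"rot":[[0,0,0],[0,0,0],[0,0,0]],"jaw":[40,40,40]}'
python3 -m crank '{"offset":[[0,0,0],[0,0,0],[0,0,-3],[0,0,-15],[0,0,-45]],"rot":[[0,0,0],[0,0,0],[0,0,0],[0,0,0],[0,0,0]],"jaw":[65,85,85,85,85]}'
python3 -m crank '{"offset":[[0,0,-40],[0,0,-80],[0,0,-110],[0,0,-110],[0,0,-110]],"rot":[[0,0,0],[0,0,0],[0,0,0],[0,0,0],[0,0,0]],"jaw":[85,85,85,85,85]}'
python3 - <<'E'
from h import *
c=cam("side")
hsv=cv2.cvtColor(c["img"],cv2.COLOR_RGB2HSV); m=cv2.inRange(hsv,(0,170,120),(5,255,255))
for k in cv2.findContours(m,0,2)[0]:
    if cv2.contourArea(k)>20: X=onplane(k[:,0],c,.014); print(cv2.contourArea(k),cv2.minAreaRect((X[:,:2]*1000).astype(np.float32)))
for o in orange(c,.05,60): print(o)
E
python3 to.py 0.671 -0.03 0.2 82.8
```

```text
time: 34.05
position: [0.4593, 0.1436, 0.0603]
eef_rot: [-180.0, 0.0, 98.9]
force: [-0.5, -0.2, -1.3]
finger_gap: 0.0544
finger_force: 63.9
time: 34.35
position: [0.4596, 0.1437, 0.0599]
eef_rot: [180.0, 0.0, 98.9]
force: [0.3, 0.2, -1.6]
finger_gap: 0.0539
finger_force: 63.9
time: 34.85
position: [0.458, 0.1431, 0.1043]
eef_rot: [-179.7, 0.0, 98.9]
force: [1.2, -0.2, -0.9]
finger_gap: 0.0854
finger_force: 0.0
time: 35.35
position: [0.4596, 0.1436, 0.2158]
eef_rot: [179.9, 0.0, 98.8]
force: [-1.2, 0.6, 0.2]
finger_gap: 0.0849
finger_force: 0.0
156.5 ((681.0236206054688, 357.6160888671875), (34.47212219238281, 44.2646484375), 46.72344207763672)
652.0 ((490.6427917480469, 161.474853515625), (123.38276672363281, 138.2080841064453), 12.446972846984863)
39.5 ((682.34912109375, 38.313621520996094), (27.07692527770996, 21.81450080871582), 22.30891227722168)
238.0 ((-226.69888305664062, -967.2947998046875), (185.73519897460938, 65.05015563964844), 84.79830169677734)
(array([669.3, 459.2]), array([33.8, 42.6]), np.float32(135.4))
(array([710.5, 359. ]), array([14.1, 53.7]), np.float32(175.2))
(array([646. , 275.3]), array([79.2, 16.5]), np.float32(89.8))
at [0.459  0.1433 0.2147] [-1.7999e+02  3.0000e-02  9.8850e+01] off [-203.9  182.9   14.8] rot [-1.000e-02  3.000e-02  1.605e+01] gap 84.9 q [ 11.  15. -39. 114.  11.  54. -25.] t 35.4
```

```bash
python3 -m crank '{"offset":[[-35,31,0],[-72,64,0],[-108,96,0],[-145,128,0],[-180,160,5]],"rot":[[0,0,4],[0,0,8],[0,0,12],[0,0,16],[0,0,16]],"jaw":[85,85,85,85,85]}'
python3 -m crank '{"offset":[[-10,13,5],[-24,23,10],[-24,23,10],[-24,23,10]],"rot":[[0,0,0],[0,0,0],[0,0,0],[0,0,0]],"jaw":[85,85,85,85]}'
python3 - <<'E'
from h import *
c=cam("wrist"); X=cloud(c)
hsv=cv2.cvtColor(c["img"],cv2.COLOR_RGB2HSV); m=cv2.inRange(hsv,(0,170,120),(5,255,255))
for k in cv2.findContours(m,0,2)[0]:
    if cv2.contourArea(k)>200: print(cv2.minAreaRect((onplane(k[:,0],c,.014)[:,:2]*1000).astype(np.float32)))
v=X[(abs(X[...,2]-.014)<.004)&(abs(X[...,0]-.68)<.08)&(abs(X[...,1]-.04)<.09)]
print(len(v),cv2.minAreaRect((v[:,:2]*1000).astype(np.float32)))
E
python3 to.py 0.6815 0.0393 0.06 82.9
```

```text
time: 35.9
position: [0.6461, -0.0112, 0.2084]
eef_rot: [-179.9, 0.0, 82.8]
force: [0.7, 0.8, 0.2]
finger_gap: 0.0853
finger_force: 0.0
time: 36.3
position: [0.6638, -0.0351, 0.1992]
eef_rot: [-179.9, -0.0, 82.9]
force: [0.2, 0.4, 0.8]
finger_gap: 0.0849
finger_force: 0.0
((681.2061767578125, 41.002140045166016), (29.643089294433594, 29.941436767578125), 82.93756103515625)
8864 ((681.7340087890625, 41.0966911315918), (129.66416931152344, 56.48785400390625), 83.09510040283203)
at [ 0.664  -0.0344  0.1998] [-1.7994e+02 -5.0000e-02  8.2990e+01] off [ 75.1   8.5 139.8] rot [-0.06 -0.05  0.09] gap 85.1 q [ 18.  31. -28.  91.  16.  61. -21.] t 36.35
```

```bash
python3 -m crank '{"offset":[[20,4,25],[45,8,60],[77,8.3,100],[77,8.3,130],[77,8.3,150]],"rot":[[0,0,0],[0,0,0],[0,0,0],[0,0,0],[0,0,0]],"jaw":[85,85,85,80,75]}'
python3 -m crank '{"offset":[[0,0,9],[0,0,18],[0,0,25],[0,0,25],[0,0,25]],"rot":[[0,0,0],[0,0,0],[0,0,0],[0,0,0],[0,0,0]],"jaw":[70,70,70,70,65]}'
python3 to.py 0.6815 0.041 0.0215 83
```

```text
time: 36.85
position: [0.6807, 0.043, 0.048]
eef_rot: [-179.8, -0.1, 83.2]
force: [-1.8, -0.3, -0.6]
finger_gap: 0.075
finger_force: 0.0
time: 37.35
position: [0.6834, 0.039, 0.0256]
eef_rot: [179.9, -0.0, 82.8]
force: [0.3, 0.5, 0.3]
finger_gap: 0.0648
finger_force: 0.0
at [0.6834 0.039  0.0256] [ 1.7992e+02 -2.0000e-02  8.2840e+01] off [ 1.7 -2.2  4.1] rot [ 0.08 -0.02 -0.16] gap 64.8 q [  9.  44. -24.  95.  23.  46. -32.] t 37.35
```

```bash
python3 -m crank '{"offset":[[1.7,-1.8,2],[1.7,-1.8,4],[1.7,-1.8,4],[1.7,-1.8,4]],"rot":[[0,0,0],[0,0,0],[0,0,0],[0,0,0]],"jaw":[62,60,60,60]}'
python3 -m crank '{"offset":[[0,0,0],[0,0,0],[0,0,0],[0,0,0],[0,0,0]],"rot":[[0,0,0],[0,0,0],[0,0,0],[0,0,0],[0,0,0]],"jaw":[50,40,40,40,40]}'
python3 -m crank '{"offset":[[0,0,-6],[0,0,-20],[0,0,-50],[0,0,-80],[0,0,-110]],"rot":[[0,0,0],[0,0,0],[0,0,0],[0,0,0],[0,0,0]],"jaw":[40,40,40,40,40]}'
python3 -m crank '{"offset":[[0,0,-20],[0,0,-30],[0,0,-30]],"rot":[[0,0,0],[0,0,0],[0,0,0]],"jaw":[40,40,40]}'
python3 to.py 0.465 0.11 0.165 98.8
```

```text
time: 37.75
position: [0.6814, 0.0409, 0.0208]
eef_rot: [180.0, 0.0, 82.8]
force: [0.5, -0.5, 1.1]
finger_gap: 0.0598
finger_force: 0.0
time: 38.25
position: [0.6817, 0.0411, 0.0213]
eef_rot: [179.9, -0.0, 82.8]
force: [-0.6, -0.7, 4.7]
finger_gap: 0.0543
finger_force: 65.1
time: 38.75
position: [0.6808, 0.0409, 0.132]
eef_rot: [-180.0, 0.0, 82.9]
force: [0.5, -0.2, -2.2]
finger_gap: 0.054
finger_force: 64.3
time: 39.05
position: [0.6819, 0.0411, 0.1624]
eef_rot: [179.8, -0.0, 82.8]
force: [-0.7, -0.6, -1.5]
finger_gap: 0.0542
finger_force: 64.4
at [0.6819 0.0411 0.1624] [ 1.7985e+02 -3.0000e-02  8.2850e+01] off [  41.3 -223.7   -3.2] rot [ 1.500e-01 -1.000e-02 -1.595e+01] gap 54.2 q [ 11.  35. -27.  91.  18.  59. -28.] t 39.05
```

```bash
python3 -m crank '{"offset":[[4,-18,0],[10,-52,0],[17,-90,0],[24,-130,0],[30,-165,0]],"rot":[[0,0,-2],[0,0,-5],[0,0,-8],[0,0,-12],[0,0,-16]],"jaw":[40,40,40,40,40]}'
python3 -m crank '{"offset":[[-2,-30,0],[-4,-50,0],[-4,-56,0],[-4,-56,0],[-4,-56,0]],"rot":[[0,0,0],[0,0,0],[0,0,0],[0,0,0],[0,0,0]],"jaw":[40,40,40,40,40]}'
python3 to.py 0.4597 0.1429 0.14 98.8
python3 - <<'E'
from h import *
save(cam("wrist"),"w7.png")
E
```

```text
time: 39.55
position: [0.5182, 0.0915, 0.1591]
eef_rot: [-179.8, -0.0, 99.0]
force: [1.1, 0.3, -1.9]
finger_gap: 0.0543
finger_force: 64.3
time: 40.05
position: [0.4678, 0.0789, 0.1607]
eef_rot: [179.9, -0.0, 98.8]
force: [0.4, 0.2, -3.1]
finger_gap: 0.0542
finger_force: 64.3
at [0.4678 0.0789 0.1607] [ 1.7994e+02 -3.0000e-02  9.8830e+01] off [64.5  1.8 20.7] rot [ 0.06 -0.03  0.03] gap 54.2 q [ 16.  18. -36. 118.  15.  47. -20.] t 40.05
```

View pics/w7.png

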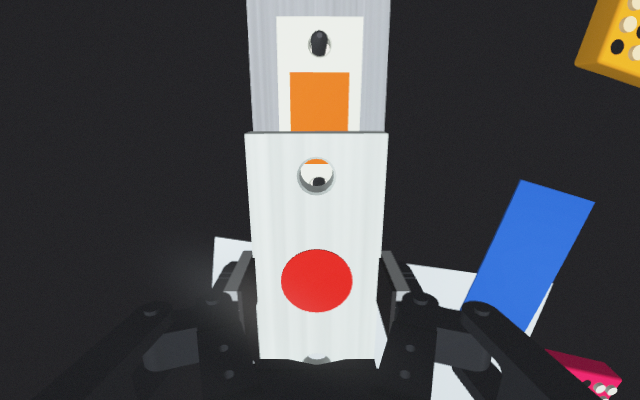

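The plate is held centred, with its red disc up and its hole at (316,176). The stack sits on the pins behind it. I'll align it and lower.

```bash
python3 -m crank '{"offset":[[20,0.5,0],[45,1,5],[64.5,1.8,11],[64.5,1.8,16],[64.5,1.8,18]],"rot":[[0,0,0],[0,0,0],[0,0,0],[0,0,0],[0,0,0]],"jaw":[40,40,40,40,40]}'
python3 -m crank '{"offset":[[0,0,0],[0,0,0],[0,0,0]],"rot":[[0,0,0],[0,0,0],[0,0,0]],"jaw":[40,40,40]}'
python3 to.py 0.4596 0.1432 0.1 98.8
python3 - <<'E'
from h import *
c=cam("wrist");p,R=tcp()
hsv=cv2.cvtColor(c["img"],cv2.COLOR_RGB2HSV); m=cv2.inRange(hsv,(0,170,120),(5,255,255)); k=max(cv2.findContours(m,0,2)[0],key=cv2.contourArea)
print(cv2.minAreaRect((onplane(k[:,0],c,p[2]-.0073)[:,:2]*1000).astype(np.float32)))
E
```

```text
time: 40.6
position: [0.4589, 0.1429, 0.1421]
eef_rot: [-180.0, -0.0, 98.9]
force: [-1.1, 0.5, -1.5]
finger_gap: 0.0542
finger_force: 64.3
time: 40.9
position: [0.4589, 0.142, 0.1429]
eef_rot: [180.0, 0.0, 98.8]
force: [-0.1, 0.5, -3.1]
finger_gap: 0.0544
finger_force: 64.3
at [0.4589 0.142  0.1429] [1.7997e+02 2.0000e-02 9.8770e+01] off [ 1.1  0.9 42.9] rot [ 0.03  0.02 -0.03] gap 54.4 q [  8.  21. -36. 119.  17.  46. -30.] t 40.9
((458.98291015625, 141.44126892089844), (31.50040054321289, 31.183208465576172), 8.701184272766113)
```

```bash
python3 -m crank '{"offset":[[1.2,0.7,9],[1.2,0.7,18],[1.2,0.7,27],[1.2,0.7,35],[1.2,0.7,42]],"rot":[[0,0,0],[0,0,0],[0,0,0],[0,0,0],[0,0,0]],"jaw":[40,40,40,40,40]}'
python3 -m crank '{"offset":[[0,0,5],[0,0,10],[0,0,14]],"rot":[[0,0,0],[0,0,0],[0,0,0]],"jaw":[40,40,40]}'
```

```text
time: 41.45
position: [0.4586, 0.1439, 0.0996]
eef_rot: [-179.9, 0.0, 98.9]
force: [0.9, -0.0, -2.7]
finger_gap: 0.0543
finger_force: 64.4
time: 41.75
position: [0.459, 0.1441, 0.0864]
eef_rot: [180.0, 0.0, 98.9]
force: [-0.6, -0.2, -1.7]
finger_gap: 0.0545
finger_force: 64.3
```

```bash
python3 -m crank '{"offset":[[0,0,6],[0,0,11],[0,0,15],[0,0,17],[0,0,17]],"rot":[[0,0,0],[0,0,0],[0,0,0],[0,0,0],[0,0,0]],"jaw":[40,40,40,40,40]}'
python3 -m crank '{"offset":[[0,0,0],[0,0,0],[0,0,-3],[0,0,-15],[0,0,-45]],"rot":[[0,0,0],[0,0,0],[0,0,0],[0,0,0],[0,0,0]],"jaw":[65,85,85,85,85]}'
python3 -m crank '{"offset":[[-20,0,-40],[-40,0,-80],[-63,0,-120],[-63,0,-160],[-63,0,-160]],"rot":[[0,0,0],[0,0,0],[0,0,0],[0,0,0],[0,0,0]],"jaw":[85,85,85,85,85]}'
python3 - <<'E'
from h import *
c=cam("wrist"); save(c,"w8.png"); X=cloud(c); 
v=X[(abs(X[...,2]-.062)<.003)&(abs(X[...,0]-.459)<.06)&(abs(X[...,1]-.142)<.08)]
print(len(v),v[:,2].mean(),cv2.minAreaRect((v[:,:2]*1000).astype(np.float32)))
A=np.c_[v[:,:2]-v[:,:2].mean(0),np.ones(len(v))]; print("slope",np.linalg.lstsq(A,v[:,2],rcond=None)[0])
for n in ("wrist","side"):
  c=cam(n)
  for d in robot.mark_of("yoke_handle",c)[:2]: print(n,d["p"],w(d["position"],c).round(4))
E
python3 to.py 0.43 0.32 0.31 8.8
```

```text
time: 42.25
position: [0.459, 0.1441, 0.0696]
eef_rot: [-180.0, 0.0, 98.9]
force: [0.0, -0.1, -2.5]
finger_gap: 0.0547
finger_force: 64.3
time: 42.75
position: [0.4576, 0.1435, 0.1143]
eef_rot: [-179.8, 0.0, 98.9]
force: [-0.6, 0.0, 0.5]
finger_gap: 0.0851
finger_force: 0.0
time: 43.25
position: [0.4717, 0.0824, 0.2811]
eef_rot: [179.3, 0.1, 98.7]
force: [0.2, 0.9, -0.5]
finger_gap: 0.0851
finger_force: 0.0
6987 0.06244924194716371 ((459.1717834472656, 144.09222412109375), (56.662384033203125, 130.25367736816406), 8.880097389221191)
slope [-0.0004629   0.00133772  0.06244924]
side 0.91 [0.4256 0.3593 0.2005]
at [0.4677 0.0818 0.2736] [-179.86   -0.     98.9 ] off [241.1  -0.5 -36.4] rot [-0.11  0.11 90.1 ] gap 84.9 q [ 20.  10. -39. 111.   7.  62. -13.] t 43.5
```

View pics/w8.png

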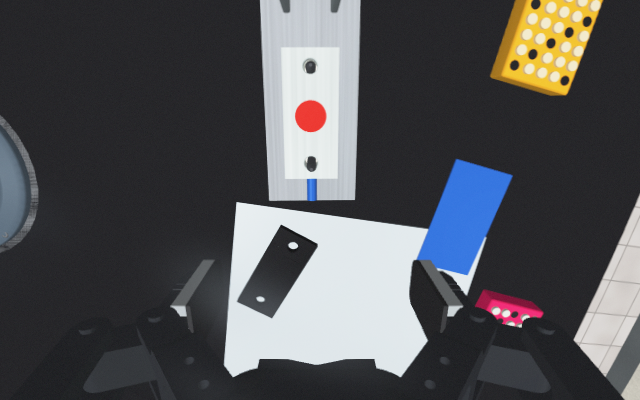

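The plate lies flat on the stack (top at 62.4 mm) and no cassettes are left on the bench. Next I'll go over the handle.

```bash
python3 -m crank '{"offset":[[20,0,-20],[45,0,-36],[70,0,-36],[95,0,-36],[120,0,-36]],"rot":[[0,0,8],[0,0,16],[0,0,24],[0,0,32],[0,0,40]],"jaw":[85,85,85,85,85]}'
python3 to.py 0.4265 0.34 0.31 8.8
```

```text
time: 44.0
position: [0.4493, 0.2013, 0.3094]
eef_rot: [-179.9, 0.1, 58.6]
force: [0.3, -0.6, -0.3]
finger_gap: 0.0849
finger_force: 0.0
at [0.4493 0.2013 0.3094] [-1.7989e+02  1.2000e-01  5.8570e+01] off [106.5 -91.8  -0.6] rot [-0.05  0.15 49.77] gap 84.9 q [  6.  10. -39. 106.   7.  66. -67.] t 44.0
```

```bash
python3 -m crank '{"offset":[[22,-18,0],[44,-38,0],[66,-57,0],[88,-76,0],[106,-92,0]],"rot":[[0,0,8.3],[0,0,16.6],[0,0,25],[0,0,33],[0,0,41]],"jaw":[85,80,70,60,60]}'
python3 -m crank '{"offset":[[0,0,0],[0,0,0],[0,0,0],[0,0,0]],"rot":[[0,0,8],[0,0,8],[0,0,8],[0,0,8]],"jaw":[60,60,60,60]}'
python3 to.py 0.426 0.3545 0.205 8.8
```

```text
time: 44.5
position: [0.425, 0.3402, 0.309]
eef_rot: [180.0, 0.2, 17.7]
force: [-0.6, 0.8, -0.7]
finger_gap: 0.0599
finger_force: 0.0
time: 44.9
position: [0.4264, 0.3379, 0.3101]
eef_rot: [180.0, 0.1, 9.9]
force: [-0.1, 0.9, 0.5]
finger_gap: 0.0602
finger_force: 0.0
at [0.4264 0.3379 0.3101] [1.7995e+02 6.0000e-02 9.9100e+00] off [  2.6 -16.5 105.1] rot [0.05 0.06 1.11] gap 60.2 q [ -14.   15.  -36.  100.   10.   68. -132.] t 44.9
```

```bash
python3 -m crank '{"offset":[[2,-10,15],[2.5,-16.5,45],[2.5,-16.5,75],[2.5,-16.5,95],[2.5,-16.5,105]],"rot":[[0,0,1],[0,0,1],[0,0,1],[0,0,1],[0,0,1]],"jaw":[50,45,45,45,45]}'
python3 -m crank '{"offset":[[0,0,0],[0,0,0]],"rot":[[0,0,0],[0,0,0]],"jaw":[45,45]}'
python3 -m crank '{"offset":[[0,0,0],[0,0,0],[0,0,0],[0,0,0],[0,0,0]],"rot":[[0,0,0],[0,0,0],[0,0,0],[0,0,0],[0,0,0]],"jaw":[30,15,5,0,0]}'
python3 - <<'E'
from h import *
p,R=tcp()
print(p,robot.get_state()["eef_rot"])
H=np.array([0.4395,0.2655,0.09]);u=np.array([.1504,-.9886,0]);z=np.array([0,0,1])
def P(t): return H+u*(.125*np.cos(t)-.068*np.sin(t))+z*(.068*np.cos(t)+.125*np.sin(t)+.003)
print(P(1.75))
T=[1.75]+list(np.arange(1.65,-.15,-.1))+[-.148]
for t in T: print(round(t,2),(R.T@(P(t)-P(1.75))*1000).round(1))
E
```

```text
time: 45.4
position: [0.4256, 0.3538, 0.2036]
eef_rot: [179.9, 0.2, 8.9]
force: [0.0, -0.7, 0.2]
finger_gap: 0.0452
finger_force: 0.0
time: 45.6
position: [0.4265, 0.3556, 0.2066]
eef_rot: [-180.0, -0.1, 8.8]
force: [0.5, -0.2, 0.5]
finger_gap: 0.0449
finger_force: 0.0
time: 46.1
position: [0.4268, 0.3535, 0.207]
eef_rot: [179.8, -0.1, 8.8]
force: [-1.0, -4.8, 6.9]
finger_gap: 0.0118
finger_force: 58.4
[0.42682153 0.35345975 0.20701452] [ 1.79775918e+02 -6.52683299e-02  8.78766195e+00]
[0.42608555 0.35367501 0.20387751]
1.75 [0. 0. 0.]
1.65 [-0.  11.5 -8.3]
1.55 [ -0.   23.9 -15.4]
1.45 [ -0.1  36.8 -21.3]
1.35 [ -0.1  50.3 -25.8]
1.25 [ -0.1  64.2 -28.9]
1.15 [ -0.2  78.3 -30.7]
1.05 [ -0.2  92.5 -31. ]
0.95 [ -0.2 106.7 -29.9]
0.85 [ -0.3 120.7 -27.4]
0.75 [ -0.3 134.4 -23.6]
0.65 [ -0.3 147.6 -18.3]
0.55 [ -0.4 160.3 -11.8]
0.45 [ -0.4 172.2  -4.1]
0.35 [ -0.4 183.3   4.9]
0.25 [ -0.5 193.4  14.8]
0.15 [ -0.5 202.5  25.8]
0.05 [ -0.5 210.5  37.5]
-0.05 [ -0.6 217.2  50.1]
-0.15 [ -0.6 222.6  62.9]
```

```bash
python3 -m crank '{"offset":[[0,11.5,-8.3],[0,23.9,-15.4],[0,36.8,-21.3],[0,50.3,-25.8],[0,64.2,-28.9]],"rot":[[0,0,0],[0,0,0],[0,0,0],[0,0,0],[0,0,0]],"jaw":[0,0,0,0,0]}'
python3 -m crank '{"offset":[[0,14.1,-1.8],[0,28.3,-2.1],[0,42.5,-1],[0,56.5,1.5],[0,70.2,5.3]],"rot":[[0,0,0],[0,0,0],[0,0,0],[0,0,0],[0,0,0]],"jaw":[0,0,0,0,0]}'
python3 -m crank '{"offset":[[0,13.2,5.3],[0,25.9,11.8],[0,37.8,19.5],[0,48.9,28.5],[0,59,38.4]],"rot":[[0,0,0],[0,0,0],[0,0,0],[0,0,0],[0,0,0]],"jaw":[0,0,0,0,0]}'
python3 -m crank '{"offset":[[0,9.1,11],[0,17.1,22.7],[0,23.8,35.3],[0,26.6,41.8],[0,26.6,41.8]],"rot":[[0,0,0],[0,0,0],[0,0,0],[0,0,0],[0,0,0]],"jaw":[0,0,0,0,0]}'
```

```text
time: 46.6
position: [0.4361, 0.2949, 0.2379]
eef_rot: [-179.6, -0.3, 8.9]
force: [-0.0, 6.1, 2.7]
finger_gap: 0.012
finger_force: 58.4
time: 47.1
position: [0.4474, 0.2233, 0.2321]
eef_rot: [-179.8, -0.3, 8.9]
force: [1.3, 1.6, 4.5]
finger_gap: 0.0118
finger_force: 66.4
time: 47.6
position: [0.457, 0.1632, 0.1907]
eef_rot: [-180.0, -0.2, 8.8]
force: [5.6, 1.5, 4.2]
finger_gap: 0.0116
finger_force: 72.0
time: 48.1
position: [0.4611, 0.1367, 0.1479]
eef_rot: [180.0, -0.1, 8.8]
force: [6.5, -0.8, 3.0]
finger_gap: 0.0117
finger_force: 75.6
```

```bash
python3 -m crank '{"offset":[[0,0.7,1.5],[0,1.2,3],[0,1.8,4.5],[0,2.2,5.5],[0,2.2,5.5]],"rot":[[0,0,0],[0,0,0],[0,0,0],[0,0,0],[0,0,0]],"jaw":[0,0,0,0,0]}'
```

```text
time: 48.6
position: [0.4615, 0.1346, 0.1427]
eef_rot: [180.0, -0.1, 8.8]
force: [8.2, -0.7, -3.4]
finger_gap: 0.0117
finger_force: 76.5
```

```bash
python3 -m crank '{"offset":[[0,0.4,1],[0,0.8,2],[0,0.8,2]],"rot":[[0,0,0],[0,0,0],[0,0,0]],"jaw":[0,0,0]}'
python3 -m crank '{"offset":[[0,0,0],[0,0,0],[0,0,0],[0,0,0],[0,0,0]],"rot":[[0,0,0],[0,0,0],[0,0,0],[0,0,0],[0,0,0]],"jaw":[10,15,22,30,45]}'
python3 -m crank '{"offset":[[0,0,-10],[0,0,-40],[0,0,-80],[0,0,-120],[0,0,-120]],"rot":[[0,0,0],[0,0,0],[0,0,0],[0,0,0],[0,0,0]],"jaw":[60,60,60,60,60]}'
python3 - <<'E'
from h import *
c=cam("side"); save(c,"s9.png",(180,140,420,330),3.3)
for d in robot.mark_of("yoke_handle",c)[:1]: print(w(d["position"],c))
c=cam("wrist")
for d in robot.mark_of("yoke_handle",c)[:1]: print(w(d["position"],c))
for d in robot.mark_of("yoke_pad",c)[:1]: print(w(d["position"],c))
E
```

```text
time: 48.9
position: [0.4616, 0.134, 0.1408]
eef_rot: [180.0, -0.1, 8.8]
force: [7.4, -0.4, -2.8]
finger_gap: 0.012
finger_force: 76.6
time: 49.4
position: [0.4592, 0.1347, 0.141]
eef_rot: [180.0, 0.1, 8.9]
force: [-0.1, 0.5, 0.3]
finger_gap: 0.0431
finger_force: 0.0
time: 49.9
position: [0.463, 0.1366, 0.2677]
eef_rot: [-180.0, -0.7, 8.9]
force: [-0.0, -0.2, -0.0]
finger_gap: 0.0599
finger_force: 0.0
[0.45716955 0.1383728  0.1376272 ]
[0.46422591 0.13399112 0.14192034]
[0.46131269 0.14361206 0.07100877]
```

View pics/s9.png

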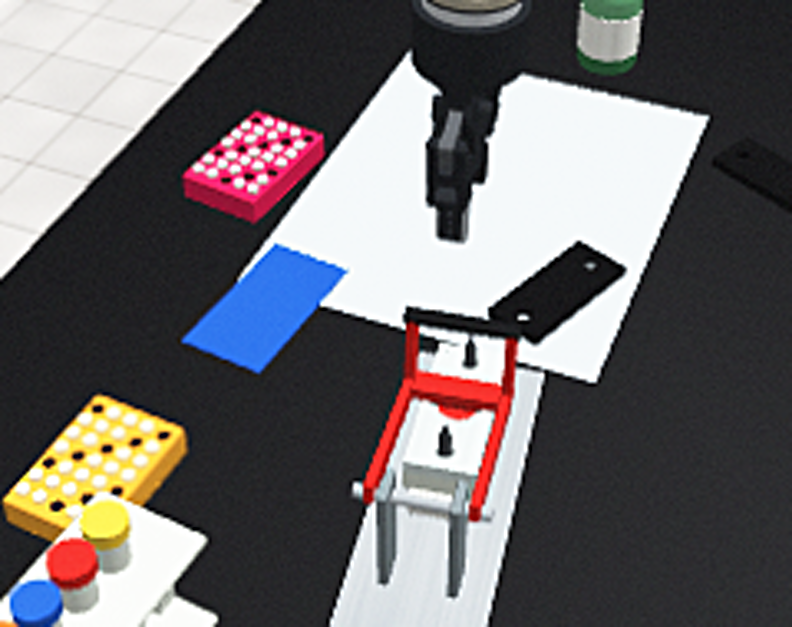

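The yoke is closed with its pad at z ≈ 0.071 (expected 0.072), resting on the plate. Everything is in place and the gripper is clear, so I'm handing in.

```bash
python3 -m crank '{"offset":[[0,0,0],[0,0,0],[0,0,0],[0,0,0],[0,0,0]],"rot":[[0,0,0],[0,0,0],[0,0,0],[0,0,0],[0,0,0]],"jaw":[60,60,60,60,60]}'; python3 -c "
from station import robot
print(robot.sign_off())"
```

```text
time: 50.65
position: [0.4602, 0.135, 0.2615]
eef_rot: [180.0, 0.0, 8.9]
force: [-0.1, -0.0, 0.2]
finger_gap: 0.0602
finger_force: 0.0
the job is handed in; nothing more can be done
None
```

The job is handed in, though I got no verdict back: both cassettes on the bench are threaded flat over the two pins, the pressure plate is back on top, and the yoke is closed with its pad resting on the plate (51 s of the 210 s).

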